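Put the glaze jar on the bench shaker and set its run time

TASK

Lift the clear guard of the bench shaker, stand the lidded glaze jar upright in the round seat and lower the guard until it is fully closed. Then set the run time: turn only the outer lever ring of the concentric dial clockwise until its lever points at the long scale mark, without turning the speed knob in its middle. Leave the other things on the table where they stand.

Things in the scene. Friction and masses are not known exactly. Their poses are not given: they have to be found in the camera images.
- shaker: fixed bench shaker for jars: a low grey and white housing, 150 x 292 mm, deck 75 mm above the table; origin at the centre of its underside, its x axis points to its rear, its y axis to its left-hand end (seen from its front, which looks to -x). The jar seat under the clear guard is in its left half, the concentric dial in its right half.
- seat (a point): where the centre of the jar (half-way up) is when it stands in the seat: a round well, 69 mm across and 29 mm deep, floor 46 mm above the table, mouth at deck height, 9.5 mm below this point. At shaker x 0, y +74 mm.
- guard (a joint): angle of the clear guard: 0 = closed, 1.72 = fully open, past upright. It is a clear hood, 98 mm (shaker x) by 102 mm (y) and 54 mm high, hinged at the left-hand end of the shaker, so that its right-hand end swings up and over to the left. Open, it stands beyond the hinge and leaves the space over the seat free. A friction hinge (0.22 Nm) holds it wherever it is left; lifting takes about 3 N at the bar.
- guard_hinge (a point): middle of the guard's hinge line, which runs along shaker x; 80 mm above the table, at shaker y +128 mm
- guard_bar (a point): centre of the guard's handle: a round black bar, 11 mm thick, 74 mm clear between its two arms, along shaker x, held 38 mm out from the guard's right-hand end face. Closed: 141 mm to the right of the hinge and 46 mm above it; it swings about guard_hinge on a circle of 148 mm.
- time_ring (a joint): angle of the outer lever ring (run time): 0 = lever to the rear of the shaker (+x), grows clockwise seen from above, stop at 4.4; the lever points at the long scale mark at 2.2 (front right). The scale has a short tick every 0.44 rad. It resists with 0.05 Nm (1.3 N at the lever) and stays where it is left.
- ring_tab (a point): on the ring's lever: an upright fin on the low black ring (72 mm across, top 7 mm above the deck), 7 mm thick, reaching from 24 to 46 mm from the dial axis and up to 24 mm above the deck; this point is 38 mm from the axis, 18 mm above the deck
- dial_axis (a point): the vertical axis shared by ring and knob, at deck height (75 mm); at shaker x 0, y -84 mm
- dial_mark (a point): the point 20 mm above the deck, 46 mm from the axis, over the inner end of the long, bold scale mark: where the outer end of the lever should stand
- speed_knob (a joint): angle of the inner knob (speed), clockwise from above; already set, must not be turned. 30 mm across at its skirt, 25 mm above, its top 36 mm above the deck; it turns very easily (0.012 Nm).
- knob_mark (a point): outer end of the white pointer line on the inner knob, 12.5 mm from the axis
- glaze_jar_c (a point): centre (half-way up) of the lidded plastic glaze jar with a paper label and a white screw lid: 57 mm across, 77 mm high, upright, 0.11 to 0.22 kg
- white_vase_c (a point): centre of a bystander: white round vase, 80 mm across, 61 mm high
- teardrop_vase_c (a point): centre of a bystander: white teardrop vase, 70 mm across, 80 mm high
- sinter_lump_c (a point): centre of a bystander: rough lump of sinter, 48 x 61 mm, 40 mm high
- ball_vase_c (a point): centre of a bystander: buff ball-shaped vase, 95 mm across, 86 mm high, standing on the turntable (212 mm across, top 61 mm above the table, centre at x 0.562, y -0.167); its top is 147 mm above the table
- wood_rib_c (a point): centre of a bystander: flat oval wooden rib, 50 x 95 mm, 6 mm thick
- stamp_c (a point): centre of a bystander: upright wooden stamp, 18 x 18 mm, 46 mm high

How it is judged:
By the outcome, as a careful person would: the job done as asked, in the order asked, and still so for the second after the job is handed in, with the robot touching nothing.
It also fails if it takes over 69 s, if anything falls off the work surface, if the arm or the gripper's body presses on something with over 40 N, if the wrist force passes 120 N, or if a joint passes its speed limit or range.

ROBOT

A 6-joint arm with a two-finger parallel gripper is mounted at the origin on a cart in front of the work surface, level with it; the furniture and walls round the work are solid. World frame = base frame: x ahead of the robot, y to its left, z up, the work surface at z = 0. Lengths are in m, angles in rad, forces in N, time in s.
With the tool pointing down it reaches from about 0.4 to 0.825 m from the base axis. Payload 7 kg.
Tool frame: the origin (TCP) lies midway between the tips of the shut fingers; the grasp point (between the pads) lies 19 mm behind it; y points along the fingers, z is the direction in which the jaws open and shut, and the axes are right-handed (so a half turn about y gives the same grasp; the last joint's range is limited). The gripper opens to 88 mm and grips with 3 to 60 N. Pads are 19 mm wide; open, the fingers measure 130 mm over their backs; the gripper's body (78 mm by 193 mm) begins 47 mm behind the grasp point.
Start: joints at [-0.86, 0.359, 0.012, 0, -1.224, -0.288], TCP at [0.277, -0.616, 0.227] pointing down, gripper open.
Joint ranges: [-3.07, 3.07], [-1.43, 2.12], [-1.02, 1.25], [-3.03, 1.67], [-3.05, -0], [-3.03, 3.03]. Speed limits (rad/s): [2.39, 2.39, 3.01, 3.14, 3.14, 3.14].

INTERFACE

Orientations are given as [roll, pitch, yaw] about the fixed x, y, z axes, in that order (R = Rz(yaw) Ry(pitch) Rx(roll)).
In Python, from station import arm gives the robot as it stands.
- The arm moves only by the tool move_arm, never from a script. Its argument "deltas" is a list of rows, each an object with "dp": the shift along the tool's x, y, z in mm, a list of three; "rotation": the turn, a rotation vector about the tool's x, y, z in degrees, a list of three. A call has 1 to 5 rows; each row shifts and turns the pose as measured when the row begins, along the tool's axes as they then stand; what a row does not reach is not made up. A row lasts 1/12 s, in which the tool goes at most 41.7 mm and 7.16 degrees, less where a joint would pass 70% of its speed; a pose out of reach is approached as far as the arm can. A call is refused whole if a number of a shift passes 41.7 or a number of a turn 7.16, either way. A call with a gripper value outside its range is refused whole. "jaw" is the closure in counts, from 0 (fully open) to 255 (shut), set as the call begins (left out, the last holds). The fingers move at their own pace and stop on an object; "squeeze" is the grip in N (left out, the last holds). Time passes only in rows, so rows that do not move let the fingers close. It gives the time, the measured TCP pose, the force and the opening at its end, in the units of the state.
- arm.get_state(): the state, without advancing time (a new reading comes with each control period).
- arm.grab_frame(name): name is "side" or "top"; returns a dict with "pixels" (400x640x3 uint8, red, green, blue), "z_map" (400x640 float32, m along the optical axis (not along the pixel's ray), 0 where there is no reading), "fx", "fy", "cx", "cy" (pixels), "k1" (the pictures are not rectified: a ray, as slopes to the right and down, at radius r is drawn at 1 + k1 r^2 times it, then the intrinsics apply), "cam_to_world" (4x4, takes a point from camera to world coordinates). Camera axes: x right, y down, z forward; pixel columns grow to the right and rows downward; lengths in m; the calibration is good to about 2 mm. A picture is of the moment at which its call begins.
- arm.job_done(): hands the job in, once; it reports no verdict.
The state is a dict: "t": time; "q": joint angles; "qd": joint speeds; "joint_efforts": joint torques, N m; "eef_pos": TCP position; "ee_rot": TCP orientation; "force": force on the tool from outside, world axes, zero at the start; "moment": the same for the moment, N m; "width": finger opening in m.
Only numpy, scipy, OpenCV 4.12 (cv2) and the standard library are available. Lean on these libraries where they do the work, as an engineer would, in place of code of your own. Each camera call takes 0.05 s, during which the arm holds its last target.

## Working session

There is one attempt and no reset: what is moved stays moved. The work goes in short steps, Python scripts to look and compute and a tool call to move; the robot and the scene stay as the last step left them, time stands still between calls to the robot, and variables do not carry over. Pictures are saved under pics/ and viewed, and the job is handed in when it is done.

Besides the shell and the picture viewer there is one more tool, called after ">>>" as a command line: name --argument value ..., lists and objects as JSON in quotes. move_arm: Moves the arm, as the interface text tells. Its arguments: {"type":"object","properties":{"deltas":{"type":"array","items":{"type":"object","properties":{"dp":{"type":"array","items":{"type":"number"}},"rotation":{"type":"array","items":{"type":"number"}}}}},"jaw":{"type":"number"},"squeeze":{"type":"number"}},"required":["deltas"]}

```bash
ls; mkdir -p pics
cat > h.py <<'E'
from station import arm
import numpy as np, cv2
def grab(n,f=None):
    d=arm.grab_frame(n)
    if f: cv2.imwrite('pics/'+f,d['pixels'][:,:,::-1])
    return d
def world(d):
    H,W=d['z_map'].shape
    u,v=np.meshgrid(np.arange(W),np.arange(H))
    K=np.array([[d['fx'],0,d['cx']],[0,d['fy'],d['cy']],[0,0,1.]])
    p=np.stack([u,v],-1).reshape(-1,1,2).astype(np.float64)
    q=cv2.undistortPoints(p,K,np.array([d['k1'],0,0,0,0.])).reshape(H,W,2)
    z=d['z_map']
    P=np.stack([q[...,0]*z,q[...,1]*z,z,np.ones_like(z)],-1)@np.array(d['cam_to_world']).T
    P=P[...,:3]; P[z==0]=np.nan
    return P
def proj(d,X):
    T=np.linalg.inv(np.array(d['cam_to_world']))
    K=np.array([[d['fx'],0,d['cx']],[0,d['fy'],d['cy']],[0,0,1.]])
    r,_=cv2.Rodrigues(T[:3,:3])
    return cv2.projectPoints(np.atleast_2d(X).astype(float),r,T[:3,3],K,np.array([d['k1'],0,0,0,0.]))[0][:,0]
E
python3 - <<'E'
from h import *
for n in ('top','side'):
    d=grab(n,n+'0.png'); print(n,d['fx'],d['k1'],np.round(d['cam_to_world'],3).tolist())
    np.save(n+'0.npy',world(d))
print(arm.get_state())
E
```

```text
pics
top 502.84984171837954 -0.16132061977189016 [[0.006, -0.999, 0.054, 0.424], [-1.0, -0.006, 0.004, -0.085], [-0.003, -0.054, -0.999, 1.542], [0.0, 0.0, 0.0, 1.0]]
side 451.6621514526964 -0.060149894152042645 [[0.993, -0.072, 0.096, 0.357], [-0.12, -0.617, 0.778, -1.176], [0.003, -0.783, -0.621, 0.967], [0.0, 0.0, 0.0, 1.0]]
{'t': 0.1, 'q': array([-8.59905397e-01,  3.59334704e-01,  1.11392095e-02, -2.86229668e-04,
       -1.22412412e+00, -2.88122305e-01]), 'qd': array([ 0.00104389, -0.00103474,  0.00048003,  0.00147763, -0.00186966,
        0.00034786]), 'joint_efforts': array([-1.90005303e-03, -5.84163702e+01,  2.93752474e+01,  7.01560020e+00,
        1.01840735e-02, -4.66135725e-05]), 'eef_pos': array([ 0.27673742, -0.61517073,  0.22570293]), 'ee_rot': array([-1.56925936e+00,  1.74887769e-04,  4.22671302e-01]), 'force': array([ 0.18603229,  0.74633015, -0.1582746 ]), 'moment': array([ 0.01234721, -0.01710632,  0.02393352]), 'width': 0.08755727238661577}
```

View pics/top0.png

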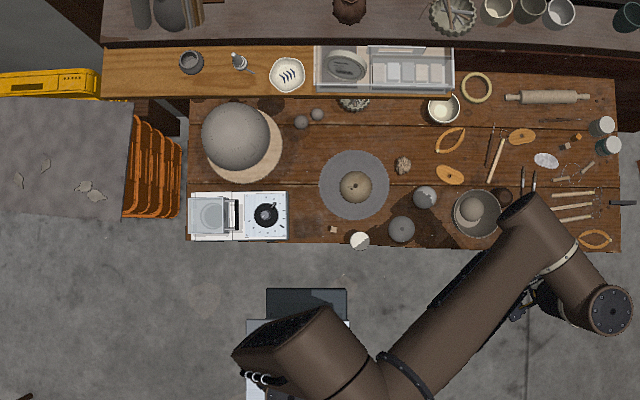

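View pics/side0.png

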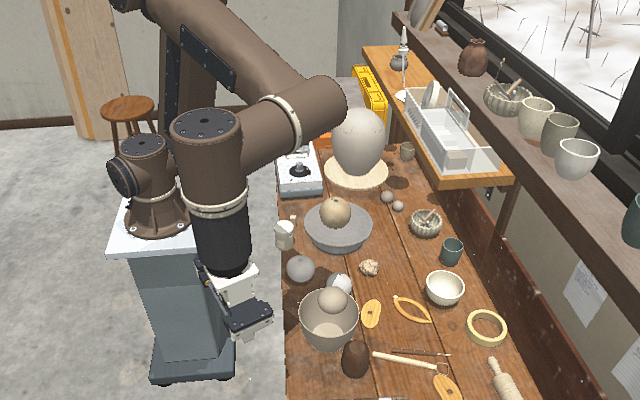

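Run:
```python
from h import *
t=cv2.imread('pics/top0.png'); s=cv2.imread('pics/side0.png')
cv2.imwrite('pics/c1.png',cv2.resize(t[180:255,180:380],None,fx=4,fy=4,interpolation=cv2.INTER_CUBIC))
cv2.imwrite('pics/c2.png',cv2.resize(s[130:270,260:400],None,fx=4,fy=4,interpolation=cv2.INTER_CUBIC))
P=np.load('top0.npy')
for u,v in [(360,240),(358,236),(362,245),(205,215),(230,215),(266,214),(280,232),(240,232),(333,229),(240,245),(190,236),(287,236),(287,194),(190,194),(400,229),(425,197)]: print(u,v,np.round(P[v,u],3))
```

```text
360 240 [ 0.399 -0.185  0.08 ]
358 236 [ 0.411 -0.179  0.08 ]
362 245 [ 0.384 -0.191  0.076]
205 215 [0.467 0.256 0.136]
230 215 [0.469 0.197 0.07 ]
266 214 [0.472 0.085 0.114]
280 232 [0.421 0.048 0.075]
240 232 [0.42  0.166 0.072]
333 229 [ 0.431 -0.107  0.051]
240 245 [ 0.356  0.312 -0.785]
190 236 [0.405 0.334 0.007]
287 236 [0.409 0.029 0.059]
287 194 [0.534 0.031 0.047]
190 194 [ 0.536  0.339 -0.003]
400 229 [ 0.432 -0.313  0.001]
425 197 [ 0.526 -0.377  0.072]
```

View pics/c1.png

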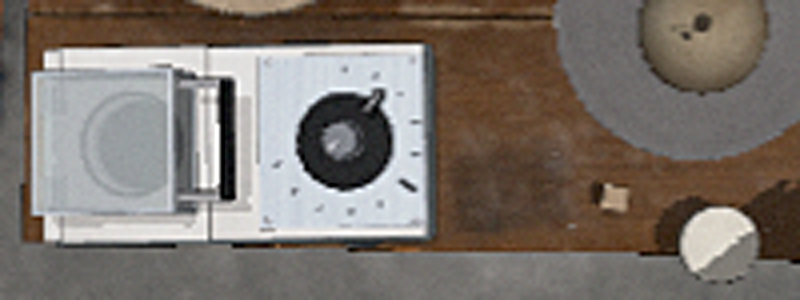

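View pics/c2.png

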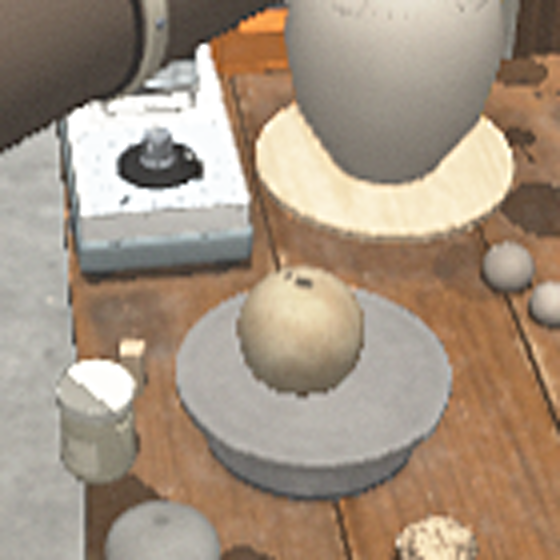

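Run:
```python
from h import *
P=np.load('top0.npy'); im=cv2.imread('pics/top0.png')
X,Y,Z=P[...,0],P[...,1],P[...,2]
reg=(X>.37)&(X<.56)&(Y>0.0)&(Y<.345)
m=reg&(Z>.066)&(Z<.082)
print(cv2.minAreaRect(np.stack([X[m],Y[m]],-1).astype(np.float32)*1000), m.sum())
m=reg&(Z>.06)&(Z<.2)
print('all',cv2.minAreaRect(np.stack([X[m],Y[m]],-1).astype(np.float32)*1000))
g=cv2.cvtColor(im,cv2.COLOR_BGR2GRAY)
dark=(g<60)&reg&(Z>.06)
n,l,s,c=cv2.connectedComponentsWithStats(dark.astype(np.uint8))
for i in range(1,n):
    if s[i,4]>15:
        k=l==i; print(s[i],c[i],np.round([np.nanmedian(a[k]) for a in(X,Y,Z)],4), [np.round(np.percentile(a[k],[2,98]),3) for a in (X,Y,Z)])
# jar
m=(X>.36)&(X<.44)&(Y>-.23)&(Y<-.14)&(Z>.07)&(Z<.09)
print('jar',cv2.minEnclosingCircle(np.stack([X[m],Y[m]],-1).astype(np.float32)*1000),np.median(Z[m]))
m=(X>.40)&(X<.46)&(Y>-.13)&(Y<-.08)&(Z>.035)
print('stamp',X[m].min(),X[m].max(),Y[m].min(),Y[m].max(),Z[m].max())
m=(X>.55)&(X<.9)&(Y>0.05)&(Y<.35)&(Z>.05)
print('big vase',X[m].min(),Y[m].min(),Y[m].max(),Z[m].max())
# gripper neighborhood in side view
Q=np.load('side0.npy')
s=cv2.imread('pics/side0.png'); cv2.imwrite('pics/c3.png',cv2.resize(s[240:350,180:290],None,fx=5,fy=5,interpolation=cv2.INTER_CUBIC))
```

```text
((468.7198486328125, 172.73880004882812), (143.23890686035156, 285.1610412597656), 1.3032753467559814) 2738
all ((468.7093505859375, 173.2003936767578), (143.23890686035156, 286.08447265625), 1.3032753467559814)
[235 200   4  30 105] [236.3047619  215.59047619] [0.4644 0.1657 0.1428] [array([0.428, 0.509]), array([0.16, 0.17]), array([0.137, 0.147])]
[254 203  24  25 359] [265.86629526 215.15598886] [0.4696 0.0889 0.0821] [array([0.438, 0.502]), array([0.059, 0.121]), array([0.075, 0.099])]
jar ((397.1518249511719, -182.4678497314453), 28.505823135375977) 0.07629663603869641
stamp 0.42170775749727424 0.4395512727223289 -0.11581063898092023 -0.09787509104294086 0.052622033299341675
big vase 0.5927162774011829 0.05000288908103573 0.3499908249813133 0.6222628059871873
```

View pics/c3.png

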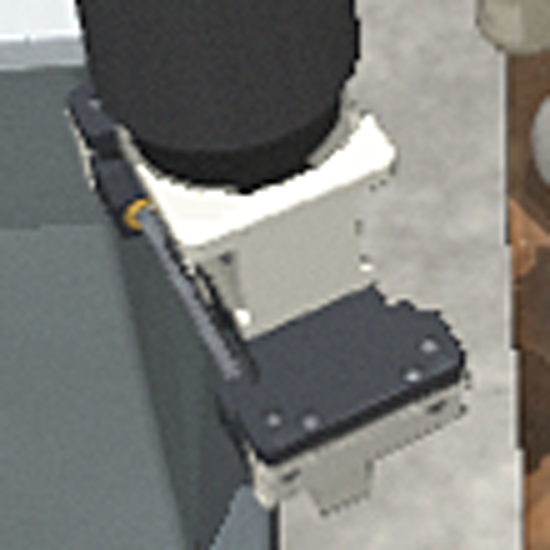

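Run:
```python
from h import *
P=np.load('top0.npy'); X,Y,Z=P[...,0],P[...,1],P[...,2]
m=(X>.42)&(X<.52)&(Y>.15)&(Y<.34)&(Z>.11)
for y in np.arange(.15,.33,.01):
    k=m&(Y>y)&(Y<y+.01); 
    if k.sum(): print(round(y,2),k.sum(),np.round(np.percentile(Z[k],[10,50,90]),4),np.round(np.percentile(X[k],[2,98]),3))
reg=(Z>.066)&(Z<.082)&(X>.37)&(X<.56)
for lo,hi in((.04,.15),):
  pts=[]
  for u in range(196,286):
    col=np.where(reg[:,u]&(Y[:,u]>0)&(Y[:,u]<.345))[0]
    if len(col)>5: pts.append([Y[col,u].mean(),X[col,u].min(),X[col,u].max()])
  pts=np.array(pts)
  print(np.polyfit(pts[:,0],pts[:,1],1),np.polyfit(pts[:,0],pts[:,2],1))
m=reg&(Y>.03)&(Y<.15);print('deck z',np.median(Z[m]))
d=arm.grab_frame('top')
Rz=np.array([[np.cos(.0227),-np.sin(.0227)],[np.sin(.0227),np.cos(.0227)]]);c=np.array([.469,.173])
im=d['pixels'][:,:,::-1].copy()
pts=[(sx,sy,.075) for sx in(-.075,.075) for sy in(-.146,.146)]+[(0,-.084,.111),(0,.074,.075)]
a=2.2
pts+=[(.056*np.cos(a),-.084-.056*np.sin(a),.075)]
big=cv2.resize(im[180:255,180:380],None,fx=4,fy=4,interpolation=cv2.INTER_CUBIC)
for p in pts:
    w=np.r_[c+Rz@np.array(p[:2]),p[2]]; q=proj(d,w)[0]; cv2.circle(big,(int((q[0]-180+.5)*4),int((q[1]-180+.5)*4)),3,(0,0,255),-1)
cv2.imwrite('pics/ov.png',big)
```

```text
0.15 1 [0.1454 0.1454 0.1454] [0.456 0.456]
0.16 115 [0.1391 0.1427 0.1464] [0.428 0.51 ]
0.17 16 [0.1353 0.1383 0.1428] [0.428 0.51 ]
0.18 16 [0.1342 0.139  0.1428] [0.425 0.51 ]
0.19 32 [0.1157 0.1338 0.1404] [0.424 0.51 ]
0.2 183 [0.1185 0.1408 0.147 ] [0.422 0.517]
0.21 115 [0.1395 0.1434 0.1469] [0.423 0.516]
0.22 126 [0.1383 0.1422 0.1462] [0.423 0.517]
0.23 123 [0.138  0.1418 0.1452] [0.423 0.516]
0.24 118 [0.1376 0.1411 0.144 ] [0.422 0.517]
0.25 115 [0.1356 0.1392 0.1432] [0.422 0.516]
0.26 120 [0.135  0.1385 0.1418] [0.422 0.516]
0.27 119 [0.1348 0.1377 0.1414] [0.422 0.516]
0.28 117 [0.1335 0.1372 0.1405] [0.422 0.517]
0.29 118 [0.1327 0.1362 0.1396] [0.421 0.517]
0.3 112 [0.1307 0.1353 0.1387] [0.422 0.515]
0.31 2 [0.1313 0.1319 0.1325] [0.512 0.515]
[-0.02745635  0.40362454] [-0.0215465   0.54222677]
deck z 0.07595255149671087
```

View pics/ov.png

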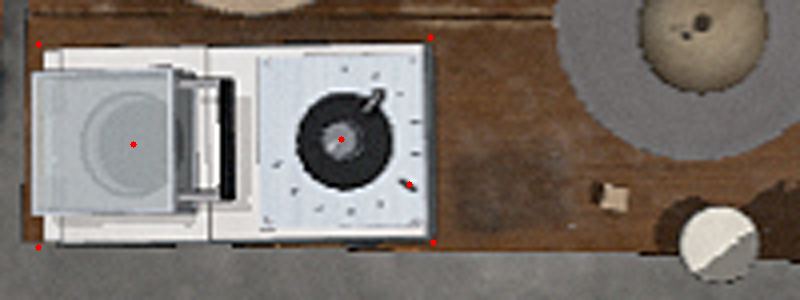

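```bash
cat >> h.py <<'E'
from scipy.spatial.transform import Rotation as Ro
YAW=.023; C=np.array([.4695,.173])
def sh(x,y,z): 
    c,s=np.cos(YAW),np.sin(YAW); return np.array([C[0]+c*x-s*y,C[1]+s*x+c*y,z])
def Rt(yaw): return Ro.from_euler('xyz',[-np.pi/2,0,yaw])
def state():
    s=arm.get_state(); return np.array(s['eef_pos']),Ro.from_euler('xyz',s['ee_rot']),s
def plan(wps,step=38,rstep=6.5):
    """wps: list of (xyz,yaw); prints rows, from the present pose"""
    p,R,s=state(); rows=[]
    print('t',round(s['t'],2),'p',np.round(p,4),'rpy',np.round(s['ee_rot'],3),'F',np.round(s['force'],1),'w',round(s['width'],4))
    for w in wps:
        x,yaw=w[0],w[1]; st=w[2] if len(w)>2 else step
        x=np.array(x);Rg=Rt(yaw); rv=(R.inv()*Rg).as_rotvec()
        n=int(max(1,np.ceil(np.linalg.norm(x-p)*1000/st),np.ceil(np.degrees(np.linalg.norm(rv))/rstep)))
        for i in range(n):
            Ri=R*Ro.from_rotvec(rv*i/n)
            d=Ri.inv().apply((x-p)/n)*1000
            rows.append((np.round(d,1),np.round(np.degrees(rv/n),1)))
        p,R=x,Rg; rows.append(None)
    for r in rows: print('--' if r is None else (r[0].tolist(),r[1].tolist()))
E
python3 -c "
from h import *
b=sh(0,-.009,.1365); print(b)
plan([((.45,-.3,.25),.023),(b+[0,0,.09],.023)])"
```

```text
[0.46970698 0.16400238 0.1365    ]
t 0.15 p [ 0.2768 -0.6152  0.2258] rpy [-1.569  0.     0.423] F [-0.1 -0.2 -0.7] w 0.0875
([28.7, -2.4, 21.6], [-0.0, 2.3, -0.0])
([27.8, -2.4, 22.8], [-0.0, 2.3, -0.0])
([26.9, -2.4, 23.9], [-0.0, 2.3, -0.0])
([25.9, -2.4, 24.9], [-0.0, 2.3, -0.0])
([24.9, -2.4, 25.9], [-0.0, 2.3, -0.0])
([23.9, -2.4, 26.9], [-0.0, 2.3, -0.0])
([22.8, -2.4, 27.8], [-0.0, 2.3, -0.0])
([21.6, -2.4, 28.7], [-0.0, 2.3, -0.0])
([20.5, -2.4, 29.6], [-0.0, 2.3, -0.0])
([19.3, -2.4, 30.4], [-0.0, 2.3, -0.0])
--
([2.3, 1.8, 35.6], [0.0, 0.0, 0.0])
([2.3, 1.8, 35.6], [0.0, 0.0, 0.0])
([2.3, 1.8, 35.6], [0.0, 0.0, 0.0])
([2.3, 1.8, 35.6], [0.0, 0.0, 0.0])
([2.3, 1.8, 35.6], [0.0, 0.0, 0.0])
([2.3, 1.8, 35.6], [0.0, 0.0, 0.0])
([2.3, 1.8, 35.6], [0.0, 0.0, 0.0])
([2.3, 1.8, 35.6], [0.0, 0.0, 0.0])
([2.3, 1.8, 35.6], [0.0, 0.0, 0.0])
([2.3, 1.8, 35.6], [0.0, 0.0, 0.0])
([2.3, 1.8, 35.6], [0.0, 0.0, 0.0])
([2.3, 1.8, 35.6], [0.0, 0.0, 0.0])
([2.3, 1.8, 35.6], [0.0, 0.0, 0.0])
--
```

>>> move_arm --deltas '[{"dp": [29,-3,22],"rotation": [0,2.3,0]},{"dp": [28,-3,23],"rotation": [0,2.3,0]},{"dp": [27,-3,24],"rotation": [0,2.3,0]},{"dp": [26,-3,25],"rotation": [0,2.3,0]},{"dp": [25,-3,26],"rotation": [0,2.3,0]}]' --jaw 185 --squeeze 15

```text
t: 0.57
eef_pos: [0.3621, -0.4558, 0.2361]
ee_rot: [-1.564, 0.005, 0.205]
force: [1.1, 0.4, 0.0]
width: 0.0597
```

>>> move_arm --deltas '[{"dp": [24,-3,27],"rotation": [0,2.3,0]},{"dp": [23,-3,28],"rotation": [0,2.3,0]},{"dp": [22,-3,29],"rotation": [0,2.3,0]},{"dp": [14,-2,33],"rotation": [0,2.3,0]},{"dp": [10,-1,36],"rotation": [0,2,0]}]'

```text
t: 0.98
eef_pos: [0.4398, -0.2833, 0.2484]
ee_rot: [-1.564, 0.008, -0.002]
force: [1.5, 0.7, -0.0]
width: 0.0275
```

>>> move_arm --deltas '[{"dp": [3,1,37],"rotation": [0,0,0]},{"dp": [3,1,37],"rotation": [0,0,0]},{"dp": [3,1,37],"rotation": [0,0,0]},{"dp": [3,1,37],"rotation": [0,0,0]},{"dp": [3,1,37],"rotation": [0,0,0]}]'

```text
t: 1.4
eef_pos: [0.4557, -0.0894, 0.2442]
ee_rot: [-1.564, 0.007, -0.005]
force: [0.4, -0.3, 0.2]
width: 0.0242
```

>>> move_arm --deltas '[{"dp": [2,1,37],"rotation": [0,0,0]},{"dp": [2,1,37],"rotation": [0,0,0]},{"dp": [2,1,37],"rotation": [0,0,0]},{"dp": [2,1,37],"rotation": [0,0,0]},{"dp": [2,1,37],"rotation": [0,0,0]}]'

```text
t: 1.82
eef_pos: [0.4642, 0.1049, 0.241]
ee_rot: [-1.563, 0.005, -0.005]
force: [0.8, 0.4, 0.6]
width: 0.024
```

```bash
python3 -c "
from h import *
b=sh(0,-.009,.1365); print(b)
plan([(b+[0,0,.05],.023),(b+[0,0,-.019],.023,20)])"
```

```text
[0.46970698 0.16400238 0.1365    ]
t 1.82 p [0.4642 0.1049 0.241 ] rpy [-1.563  0.005 -0.005] F [0.8 0.4 0.6] w 0.024
([1.8, 18.3, 19.6], [-0.2, -0.5, -0.1])
([2.0, 18.3, 19.6], [-0.2, -0.5, -0.1])
([2.1, 18.2, 19.6], [-0.2, -0.5, -0.1])
--
([0.0, 17.2, -0.0], [0.0, 0.0, 0.0])
([0.0, 17.2, -0.0], [0.0, 0.0, 0.0])
([0.0, 17.2, -0.0], [0.0, 0.0, 0.0])
([0.0, 17.2, -0.0], [0.0, 0.0, 0.0])
--
```

>>> move_arm --deltas '[{"dp": [2,8,20],"rotation": [-0.2,-0.5,0]},{"dp": [2,8,20],"rotation": [-0.2,-0.5,0]},{"dp": [2,8,18],"rotation": [0,-0.5,0]},{"dp": [0,0,0],"rotation": [0,0,0]}]'

```text
t: 2.15
eef_pos: [0.4694, 0.1728, 0.2166]
ee_rot: [-1.568, 0.003, 0.029]
force: [0.2, -1.2, -0.1]
width: 0.0242
```

```bash
python3 -c "
from h import *
b=sh(0,-.009,.1365); print(b)
plan([(b+[0,0,.02],.023),(b+[0,0,-.019],.023,20)]); grab('top','t1.png')
im=cv2.imread('pics/t1.png');cv2.imwrite('pics/t1c.png',cv2.resize(im[150:260,150:350],None,fx=4,fy=4,interpolation=2))"
```

```text
[0.46970698 0.16400238 0.1365    ]
t 2.15 p [0.4694 0.1728 0.2166] rpy [-1.568  0.003  0.029] F [ 0.2 -1.2 -0.1] w 0.0242
([0.1, 30.0, -4.5], [-0.1, 0.2, -0.1])
([0.1, 30.0, -4.5], [-0.1, 0.2, -0.1])
--
([0.0, 19.5, -0.0], [0.0, 0.0, 0.0])
([0.0, 19.5, -0.0], [0.0, 0.0, 0.0])
--
```

View pics/t1c.png

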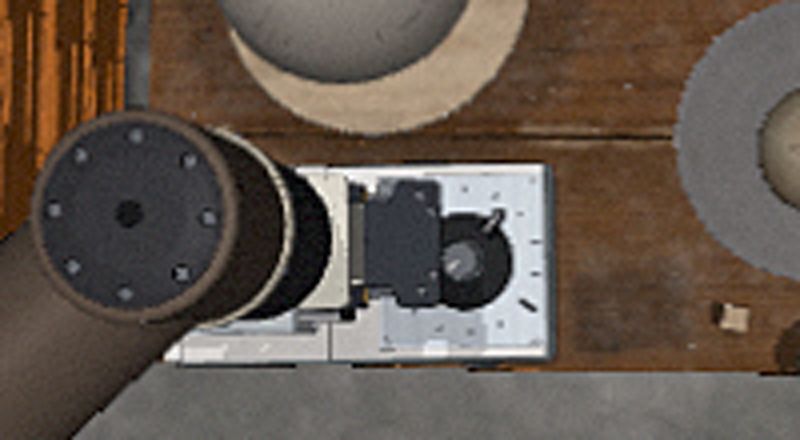

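>>> move_arm --deltas '[{"dp": [0,28,-5],"rotation": [0,0.2,0]},{"dp": [0,28,-4],"rotation": [0,0.2,0]},{"dp": [0,0,0],"rotation": [0,0,0]}]'

```text
t: 2.45
eef_pos: [0.4702, 0.1629, 0.1616]
ee_rot: [-1.566, 0.0, 0.023]
force: [-1.3, -0.5, -1.2]
width: 0.0238
```

```bash
python3 -c "
from h import *
b=sh(0,-.009,.1365)
plan([(b+[0,0,-.019],.023,20)]); grab('side','s1.png')
im=cv2.imread('pics/s1.png');cv2.imwrite('pics/s1c.png',cv2.resize(im[100:220,240:400],None,fx=5,fy=5,interpolation=2))"
```

```text
t 2.45 p [0.4702 0.1629 0.1616] rpy [-1.566  0.     0.023] F [-1.3 -0.5 -1.2] w 0.0238
([-0.1, 14.7, 0.3], [-0.1, -0.0, -0.0])
([-0.1, 14.7, 0.3], [-0.1, -0.0, -0.0])
([-0.2, 14.7, 0.3], [-0.1, -0.0, -0.0])
--
```

View pics/s1c.png

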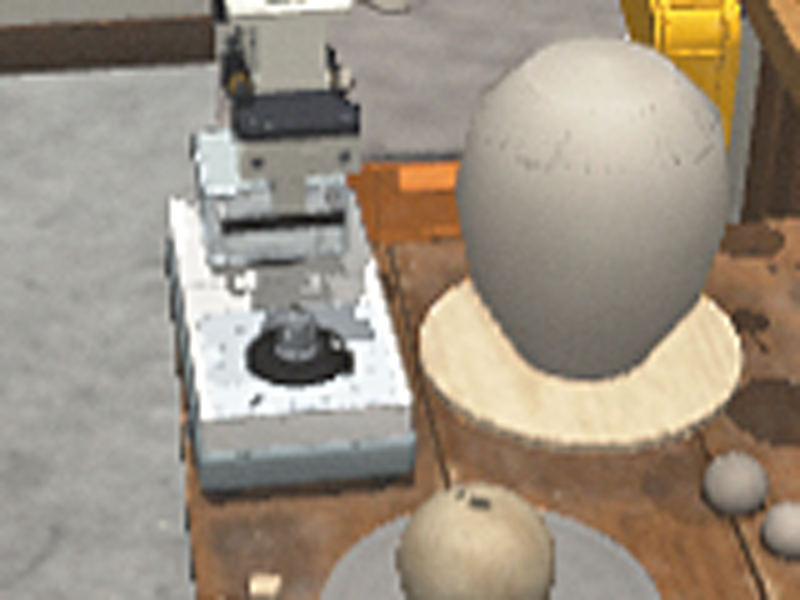

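The finger sits centred above the bar (crop 285,200 over black bar at 285,220), between its arms. Descend and grip.

>>> move_arm --deltas '[{"dp": [0,15,0],"rotation": [0,0,0]},{"dp": [0,15,0],"rotation": [0,0,0]},{"dp": [0,14,0],"rotation": [0,0,0]},{"dp": [0,0,0],"rotation": [0,0,0]}]'

```text
t: 2.83
eef_pos: [0.4753, 0.1636, 0.1263]
ee_rot: [-1.563, -0.01, 0.022]
force: [-0.3, -0.4, -0.4]
width: 0.0243
```

>>> move_arm --deltas '[{"dp": [0,0,0],"rotation": [0,0,0]},{"dp": [0,0,0],"rotation": [0,0,0]},{"dp": [0,0,0],"rotation": [0,0,0]}]' --jaw 255 --squeeze 15

```text
t: 3.08
eef_pos: [0.477, 0.1662, 0.1304]
ee_rot: [-1.556, -0.014, 0.021]
force: [-6.3, 14.7, -8.3]
width: 0.0106
```

```bash
cat >> h.py <<'E'
def arc(a0,a1,n,off=.019,yaw=YAW):
    """bar angle about hinge (from right), grasp-point targets; prints rows"""
    p,R,s=state(); out=[]
    for i in range(1,n+1):
        a=a0+(a1-a0)*i/n
        out.append((sh(0,.128-.148*np.cos(a),.08+.148*np.sin(a)-off),yaw))
    plan(out,step=41)
def barang():
    p,R,s=state(); h=sh(0,.128,.08); g=p-R.apply([0,.019,0])
    v=g-h; print('bar angle',np.arctan2(v[2],-v[1]),'r',np.hypot(v[1],v[2]),'guard',np.arctan2(v[2],-v[1])-.315); return np.arctan2(v[2],-v[1])
E
python3 -c "
from h import *
a=barang()
arc(a,.315+1.72,10)"
```

```text
bar angle 0.4745421569629362 r 0.15182338023872366 guard 0.15954215696293622
t 3.08 p [0.477  0.1662 0.1304] rpy [-1.556 -0.014  0.021] F [-6.3 14.7 -8.3] w 0.0106
([-7.2, -17.8, 15.7], [-0.8, -0.1, 0.8])
--
([-0.0, -17.5, 15.0], [0.0, 0.0, 0.0])
--
([-0.0, -15.0, 17.6], [0.0, 0.0, 0.0])
--
([-0.0, -12.1, 19.7], [0.0, 0.0, 0.0])
--
([0.0, -8.9, 21.3], [0.0, 0.0, 0.0])
--
([-0.0, -5.4, 22.4], [0.0, 0.0, 0.0])
--
([-0.0, -1.9, 23.0], [0.0, 0.0, 0.0])
--
([0.0, 1.7, 23.0], [0.0, 0.0, 0.0])
--
([-0.0, 5.3, 22.5], [0.0, 0.0, 0.0])
--
([-0.0, 8.7, 21.4], [0.0, 0.0, 0.0])
--
```

```bash
python3 -c "
from h import *
d=grab('side','s2.png');P=world(d)
im=cv2.imread('pics/s2.png');cv2.imwrite('pics/s2c.png',cv2.resize(im[110:190,260:340],None,fx=7,fy=7,interpolation=2))
print(state()[2])
g=im.max(-1)
for v in range(135,150): print(v,[ (u,np.round(P[v,u]*1000).astype(int).tolist(),int(g[v,u])) for u in (286,306)])"
```

```text
{'t': 3.1333, 'q': array([ 0.72325312,  0.15721819, -0.50251136, -0.00269817, -0.89134786,
       -2.27126888]), 'qd': array([ 0.00350051,  0.00097798, -0.00090463,  0.01147046, -0.00085552,
       -0.000171  ]), 'joint_efforts': array([-6.39641538e+00, -4.03402483e+01,  2.37549019e+01,  9.37326103e+00,
       -1.78210728e+00, -3.84668866e-02]), 'eef_pos': array([0.47698832, 0.16631331, 0.13046278]), 'ee_rot': array([-1.55645609, -0.0136997 ,  0.0210076 ]), 'force': array([-3.73291101, 11.93655513, -6.22904517]), 'moment': array([4.26195816, 1.43623083, 0.12542601]), 'width': 0.010224567473439253}
135 [(286, [439, 225, 142], 221), (306, [494, 68, 230], 69)]
136 [(286, [439, 217, 143], 219), (306, [494, 70, 225], 124)]
137 [(286, [438, 210, 143], 236), (306, [495, 75, 219], 150)]
138 [(286, [438, 203, 143], 229), (306, [494, 73, 216], 146)]
139 [(286, [438, 204, 138], 152), (306, [495, 76, 210], 143)]
140 [(286, [437, 197, 138], 169), (306, [495, 80, 204], 144)]
141 [(286, [437, 199, 133], 176), (306, [494, 75, 204], 148)]
142 [(286, [437, 200, 128], 182), (306, [495, 77, 199], 141)]
143 [(286, [437, 197, 126], 142), (306, [494, 74, 197], 92)]
144 [(286, [435, 164, 142], 40), (306, [504, 158, 141], 56)]
145 [(286, [435, 166, 137], 30), (306, [504, 159, 136], 148)]
146 [(286, [434, 159, 137], 127), (306, [509, 205, 104], 190)]
147 [(286, [436, 197, 110], 181), (306, [508, 201, 102], 179)]
148 [(286, [436, 193, 108], 176), (306, [509, 204, 96], 179)]
149 [(286, [436, 196, 102], 175), (306, [508, 194, 98], 189)]
```

View pics/s2c.png

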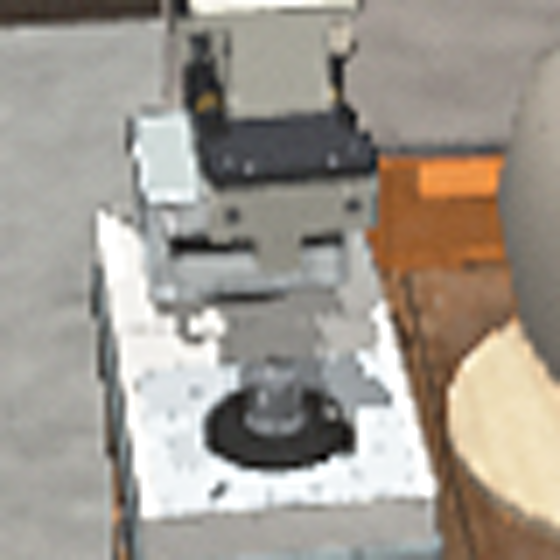

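>>> move_arm --deltas '[{"dp": [0,-12,4],"rotation": [0,0,0]},{"dp": [0,-14,6],"rotation": [0,0,0]}]'

```text
t: 3.3
eef_pos: [0.4765, 0.1808, 0.1562]
ee_rot: [-1.547, -0.015, 0.019]
force: [-0.3, 21.7, -18.1]
width: 0.0102
```

```bash
python3 -c "
from h import *
barang();print(state()[2]['moment'],state()[2]['force'])"
```

```text
bar angle 0.6679744863146325 r 0.15367740079749498 guard 0.3529744863146325
[7.40927454 0.00894861 0.10953148] [ -0.28793022  21.65403851 -18.06588483]
```

>>> move_arm --deltas '[{"dp": [0,-10,18],"rotation": [0,0,0]},{"dp": [0,-13,17],"rotation": [-0.6,0,0]}]'

```text
t: 3.47
eef_pos: [0.4758, 0.208, 0.1856]
ee_rot: [-1.571, -0.015, 0.02]
force: [1.9, -14.3, 9.9]
width: 0.012
```

```bash
python3 -c "
from h import *
barang();print(state()[2]['moment'],state()[2]['force'])
d=grab('top','t3.png')
im=cv2.imread('pics/t3.png');cv2.imwrite('pics/t3c.png',cv2.resize(im[150:260,150:350],None,fx=4,fy=4,interpolation=2))
d=grab('side','s3.png')
im=cv2.imread('pics/s3.png');cv2.imwrite('pics/s3c.png',cv2.resize(im[60:200,230:370],None,fx=4,fy=4,interpolation=2))"
```

```text
bar angle 0.9298004066922089 r 0.15546650491111003 guard 0.6148004066922088
[-4.91291113 -0.17769752 -0.077081  ] [  1.91806432 -14.27131606   9.94611325]
```

View pics/t3c.png

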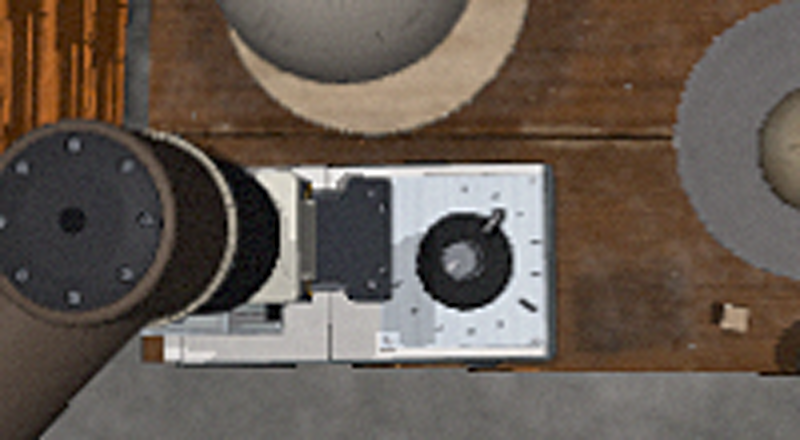

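View pics/s3c.png

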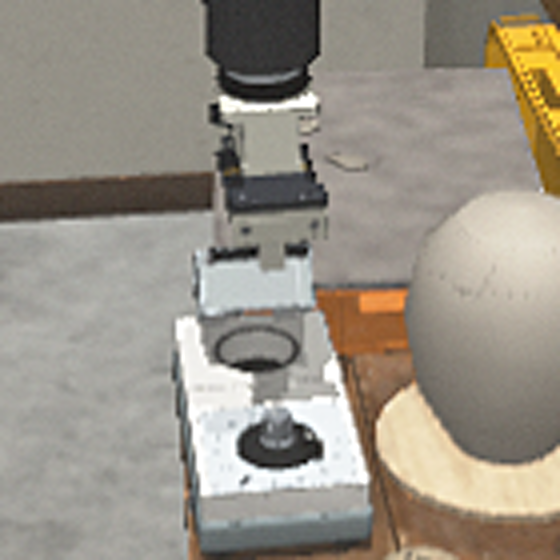

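```bash
python3 -c "
from h import *
arc(.897,2.02,8,off=.010)"
```

```text
t 3.57 p [0.4765 0.2109 0.1876] rpy [-1.567 -0.017  0.022] F [ -2.4 -16.3  20.9] w 0.0104
([-7.8, -10.0, 15.1], [-0.2, -0.1, 1.0])
--
([-0.0, -9.3, 18.6], [0.0, 0.0, 0.0])
--
([-0.0, -6.6, 19.7], [0.0, 0.0, 0.0])
--
([0.0, -3.8, 20.4], [0.0, 0.0, 0.0])
--
([-0.0, -0.9, 20.7], [0.0, 0.0, 0.0])
--
([0.0, 2.0, 20.7], [0.0, 0.0, 0.0])
--
([-0.0, 4.9, 20.2], [0.0, 0.0, 0.0])
--
([-0.0, 7.7, 19.3], [0.0, 0.0, 0.0])
--
```

>>> move_arm --deltas '[{"dp": [-1,-12,12],"rotation": [0,0,0]},{"dp": [-1,-10,18],"rotation": [0,0,0]}]'

```text
t: 3.73
eef_pos: [0.4739, 0.2411, 0.2109]
ee_rot: [-1.563, -0.02, 0.019]
force: [10.4, 4.5, -16.2]
width: 0.0104
```

```bash
python3 -c "
from h import *
s=state()[2]; z=s['eef_pos'][2]+.01; y=s['eef_pos'][1]; print('ang',np.arctan2(z-.08,.301-y),'r',np.hypot(z-.08,.301-y),s['force'],s['qd'].round(3))"
```

```text
ang 1.1689840096999928 r 0.15314292533425908 [ 10.38397599   4.52404044 -16.23460234] [ 0.328  0.043  0.338  0.004 -0.259 -0.335]
```

>>> move_arm --deltas '[{"dp": [1,2,18],"rotation": [0,0,0]},{"dp": [0,1,18],"rotation": [0,0,0]}]'

```text
t: 3.9
eef_pos: [0.4763, 0.2769, 0.2169]
ee_rot: [-1.563, -0.027, 0.02]
force: [-8.6, -4.5, 11.6]
width: 0.0103
```

```bash
cat >> h.py <<'E'
def bar2():
    s=state()[2]; c=(.301-s['eef_pos'][1])/.148; a=np.arccos(c); z=.08+.148*np.sin(a)
    print('a',a.round(3),'guard',(a-.315).round(3),'bar z',z.round(4),'above tip mm',round((z-s['eef_pos'][2])*1000,1),s['force'].round(1),'p',s['eef_pos'].round(4),s['qd'].round(2),'w',s['width'])
E
python3 -c "
from h import *
bar2()"
```

```text
a 1.407 guard 1.092 bar z 0.226 above tip mm 9.1 [-8.6 -4.5 11.6] p [0.4763 0.2769 0.2169] [ 0.29  0.13  0.24  0.02 -0.09 -0.3 ] w 0.010263661806942569
```

>>> move_arm --deltas '[{"dp": [0,1,19],"rotation": [0,0,0]},{"dp": [0,2,19],"rotation": [0,0,0]}]'

```text
t: 4.07
eef_pos: [0.4755, 0.3152, 0.219]
ee_rot: [-1.562, -0.029, 0.019]
force: [0.2, -2.6, -2.9]
width: 0.0102
```

```bash
python3 -c "
from h import *
bar2()"
```

```text
a 1.667 guard 1.352 bar z 0.2273 above tip mm 8.3 [ 0.2 -2.6 -2.9] p [0.4755 0.3152 0.219 ] [ 0.28  0.2   0.23  0.01 -0.03 -0.29] w 0.01021916016494549
```

>>> move_arm --deltas '[{"dp": [0,6,18],"rotation": [0,0,0]},{"dp": [0,7,16],"rotation": [0,0,0]},{"dp": [0,7,11],"rotation": [0,0,0]}]'

```text
t: 4.32
eef_pos: [0.4747, 0.366, 0.2039]
ee_rot: [-1.557, -0.032, 0.02]
force: [-4.1, -0.2, 4.7]
width: 0.0107
```

```bash
python3 -c "
from h import *
bar2()"
```

```text
a 2.025 guard 1.71 bar z 0.213 above tip mm 9.1 [-4.1 -0.2  4.7] p [0.4747 0.366  0.2039] [ 0.15  0.19  0.07 -0.    0.12 -0.15] w 0.010689433650018789
```

Fully open. Release and rise.

>>> move_arm --deltas '[{"dp": [0,0,0],"rotation": [0,0,0]},{"dp": [0,0,0],"rotation": [0,0,0]},{"dp": [0,0,0],"rotation": [0,0,0]}]' --jaw 185

```text
t: 4.57
eef_pos: [0.4746, 0.3699, 0.2026]
ee_rot: [-1.557, -0.032, 0.023]
force: [-0.0, 0.9, -0.8]
width: 0.022
```

>>> move_arm --deltas '[{"dp": [0,-25,0],"rotation": [0,0,0]},{"dp": [0,-30,0],"rotation": [0,0,0]},{"dp": [0,-20,-20],"rotation": [0,0,0]}]'

```text
t: 4.82
eef_pos: [0.4715, 0.3477, 0.2735]
ee_rot: [-1.565, -0.026, 0.023]
force: [0.8, 0.5, 0.7]
width: 0.0241
```

```bash
python3 -c "
from h import *
bar2()
d=grab('top','t4.png');np.save('t4.npy',world(d))
im=cv2.imread('pics/t4.png');cv2.imwrite('pics/t4c.png',cv2.resize(im[150:260,150:350],None,fx=4,fy=4,interpolation=2))
d=grab('side','s4.png')
im=cv2.imread('pics/s4.png');cv2.imwrite('pics/s4c.png',cv2.resize(im[60:260,230:370],None,fx=3,fy=3,interpolation=2))
plan([((.40,.1,.25),YAW),((.40,-.12,.22),-.05),((.397,-.182,.12),-.05)])"
```

```text
a 1.892 guard 1.577 bar z 0.2204 above tip mm -53.0 [0.8 0.5 0.7] p [0.4715 0.3477 0.2735] [-0.27 -0.4   0.03 -0.01 -0.45  0.28] w 0.024107587260455445
t 4.92 p [0.4723 0.3455 0.2764] rpy [-1.561 -0.029  0.021] F [-0.1  0.3  1.2] w 0.0244
([-11.2, 3.1, -34.9], [-0.1, -0.0, 0.2])
([-11.2, 3.2, -34.9], [-0.1, -0.0, 0.2])
([-11.2, 3.3, -34.9], [-0.1, -0.0, 0.2])
([-11.2, 3.4, -34.8], [-0.1, -0.0, 0.2])
([-11.2, 3.5, -34.8], [-0.1, -0.0, 0.2])
([-11.1, 3.6, -34.8], [-0.1, -0.0, 0.2])
([-11.1, 3.7, -34.8], [-0.1, -0.0, 0.2])
--
([-0.8, 5.0, -36.7], [0.0, 0.7, -0.0])
([-0.4, 5.0, -36.7], [0.0, 0.7, -0.0])
([0.0, 5.0, -36.7], [0.0, 0.7, -0.0])
([0.5, 5.0, -36.7], [0.0, 0.7, -0.0])
([0.9, 5.0, -36.7], [0.0, 0.7, -0.0])
([1.4, 5.0, -36.6], [0.0, 0.7, -0.0])
--
([0.0, 25.0, -15.5], [0.0, 0.0, 0.0])
([0.0, 25.0, -15.5], [0.0, 0.0, 0.0])
([0.0, 25.0, -15.5], [0.0, 0.0, 0.0])
([0.0, 25.0, -15.5], [0.0, 0.0, 0.0])
--
```

View pics/t4c.png

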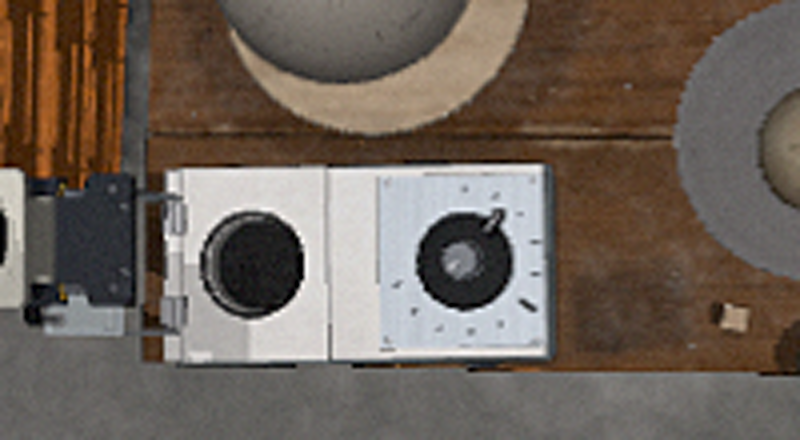

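View pics/s4c.png

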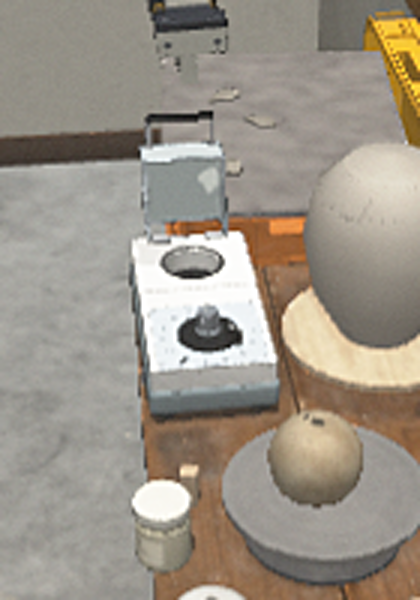

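>>> move_arm --deltas '[{"dp": [-4,3,-36],"rotation": [0,0,0.4]},{"dp": [-4,3,-37],"rotation": [0,0,0.4]},{"dp": [-4,3,-37],"rotation": [0,-0.5,0.4]},{"dp": [-4,3,-37],"rotation": [0,-0.5,0.4]},{"dp": [-4,3,-37],"rotation": [0,-0.5,0]}]' --jaw 30

```text
t: 5.33
eef_pos: [0.4578, 0.1588, 0.258]
ee_rot: [-1.558, -0.004, 0.051]
force: [0.9, -0.7, 0.8]
width: 0.0514
```

>>> move_arm --deltas '[{"dp": [-5,3,-37],"rotation": [0,-0.5,0]},{"dp": [-5,3,-37],"rotation": [0,-0.5,0]},{"dp": [-5,3,-37],"rotation": [0,-0.5,0]},{"dp": [-5,3,-37],"rotation": [0,-0.5,0]},{"dp": [-5,3,-37],"rotation": [0,-0.5,0]}]'

```text
t: 5.75
eef_pos: [0.4421, -0.0375, 0.2393]
ee_rot: [-1.556, -0.008, 0.096]
force: [1.0, -0.3, -0.2]
width: 0.0767
```

```bash
python3 -c "
from h import *
plan([((.402,-.15,.20),.15),((.397,-.182,.11),.15,30)])"
```

```text
t 5.75 p [ 0.4421 -0.0375  0.2393] rpy [-1.556 -0.008  0.096] F [ 1.  -0.3 -0.2] w 0.0767
([-12.8, 9.3, -27.2], [-0.2, -0.8, 0.1])
([-13.1, 9.5, -27.0], [-0.2, -0.8, 0.1])
([-13.4, 9.6, -26.7], [-0.2, -0.8, 0.1])
([-13.8, 9.7, -26.5], [-0.2, -0.8, 0.1])
--
([-2.4, 22.5, -7.7], [0.0, 0.0, 0.0])
([-2.4, 22.5, -7.7], [0.0, 0.0, 0.0])
([-2.4, 22.5, -7.7], [0.0, 0.0, 0.0])
([-2.4, 22.5, -7.7], [0.0, 0.0, 0.0])
--
```

>>> move_arm --deltas '[{"dp": [-13,8,-27],"rotation": [-0.2,-0.8,0]},{"dp": [-13,8,-27],"rotation": [-0.2,-0.8,0]},{"dp": [-13,9,-27],"rotation": [-0.2,-0.8,0]},{"dp": [-10,9,-22],"rotation": [-0.2,-0.8,0]},{"dp": [-4,9,-15],"rotation": [0,0,0]}]'

```text
t: 6.17
eef_pos: [0.3997, -0.1711, 0.1939]
ee_rot: [-1.572, -0.014, 0.148]
force: [-0.4, 0.9, -0.1]
width: 0.077
```

```bash
python3 -c "
from h import *
plan([((.397,-.182,.10),.15,30)])
d=grab('side','s5.png')
im=cv2.imread('pics/s5.png');cv2.imwrite('pics/s5c.png',cv2.resize(im[120:280,220:380],None,fx=4,fy=4,interpolation=2))"
```

```text
t 6.17 p [ 0.3997 -0.1711  0.1939] rpy [-1.572 -0.014  0.148] F [-0.4  0.9 -0.1] w 0.077
([-1.4, 23.5, -2.6], [0.0, -0.0, 0.2])
([-1.3, 23.5, -2.6], [0.0, -0.0, 0.2])
([-1.2, 23.5, -2.6], [0.0, -0.0, 0.2])
([-1.2, 23.5, -2.6], [0.0, -0.0, 0.2])
--
```

View pics/s5c.png

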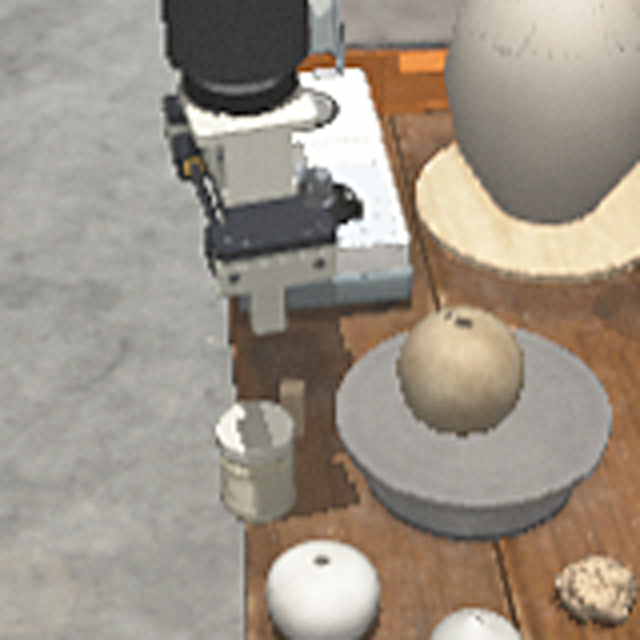

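>>> move_arm --deltas '[{"dp": [-1,24,0],"rotation": [0,0,0.3]},{"dp": [-1,24,-2],"rotation": [0,0,0.3]},{"dp": [-1,22,-2],"rotation": [0,0,0.2]},{"dp": [0,8,0],"rotation": [0,0,0]}]'

```text
t: 6.55
eef_pos: [0.3962, -0.1804, 0.1125]
ee_rot: [-1.572, -0.003, 0.139]
force: [-0.0, 0.3, 0.0]
width: 0.0775
```

```bash
python3 -c "
from h import *
plan([((.397,-.182,.040),.15,20)])
d=grab('side','s6.png')
im=cv2.imread('pics/s6.png');cv2.imwrite('pics/s6c.png',cv2.resize(im[120:280,220:380],None,fx=4,fy=4,interpolation=2))"
```

```text
t 6.55 p [ 0.3962 -0.1804  0.1125] rpy [-1.572 -0.003  0.139] F [-0.   0.3  0. ] w 0.0775
([0.1, 18.1, -0.4], [0.0, -0.2, 0.0])
([0.1, 18.1, -0.4], [0.0, -0.2, 0.0])
([0.1, 18.1, -0.4], [0.0, -0.2, 0.0])
([0.1, 18.1, -0.4], [0.0, -0.2, 0.0])
--
```

View pics/s6c.png

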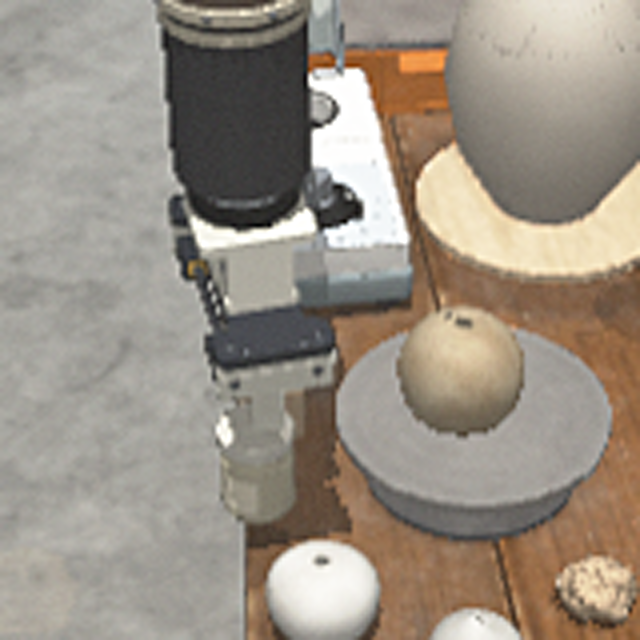

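>>> move_arm --deltas '[{"dp": [0,18,-1],"rotation": [0,0,0]},{"dp": [0,18,-1],"rotation": [0,0,0]},{"dp": [0,18,0],"rotation": [0,0,0]},{"dp": [0,15,0],"rotation": [0,0,0]},{"dp": [0,3,0],"rotation": [0,0,0]}]'

```text
t: 7.02
eef_pos: [0.3979, -0.1838, 0.0397]
ee_rot: [-1.574, -0.007, 0.137]
force: [-0.6, 0.0, -0.3]
width: 0.0773
```

>>> move_arm --deltas '[{"dp": [0,0,0],"rotation": [0,0,0]},{"dp": [0,0,0],"rotation": [0,0,0]},{"dp": [0,0,0],"rotation": [0,0,0]},{"dp": [0,0,0],"rotation": [0,0,0]}]' --jaw 255 --squeeze 20

```text
t: 7.35
eef_pos: [0.3988, -0.1841, 0.0415]
ee_rot: [-1.574, -0.008, 0.137]
force: [-0.2, -0.4, -0.3]
width: 0.0575
```

>>> move_arm --deltas '[{"dp": [0,-20,0],"rotation": [0,0,0]},{"dp": [0,-30,0],"rotation": [0,0,0]},{"dp": [0,-35,0],"rotation": [0,0,0]},{"dp": [2,-35,2],"rotation": [0,0,0]},{"dp": [6,-25,6],"rotation": [0,0,0]}]'

```text
t: 7.77
eef_pos: [0.3994, -0.1747, 0.19]
ee_rot: [-1.572, 0.001, 0.135]
force: [1.8, 0.8, -2.0]
width: 0.0575
```

```bash
python3 -c "
from h import *
P=np.load('t4.npy');im=cv2.imread('pics/t4.png').max(-1)
X,Y,Z=[P[...,i] for i in range(3)]
m=(im<75)&(X>.42)&(X<.52)&(Y>.19)&(Y<.285)
k=np.stack([X[m],Y[m]],-1).astype(np.float32)
print(m.sum(),cv2.minEnclosingCircle(k),Z[m].min(),Z[m].max())
m=(Z<.06)&(X>.42)&(X<.52)&(Y>.19)&(Y<.285); print(m.sum(),X[m].mean(),Y[m].mean(),np.median(Z[m]),X[m].min(),X[m].max(),Y[m].min(),Y[m].max())
plan([((.45,-.02,.215),.8,33),(sh(0,.074,.2),1.594,33)])"
```

```text
916 ((0.47190791368484497, 0.25158438086509705), 0.04444694519042969) 0.0365691296967281 0.39026130404631876
375 0.46734736678954947 0.25124736106701495 0.04599095737308834 0.43357900942157446 0.5001033624500196 0.2194682586250687 0.2814177008133196
t 7.77 p [ 0.3994 -0.1747  0.19  ] rpy [-1.572e+00  1.000e-03  1.350e-01] F [ 1.8  0.8 -2. ] w 0.0575
([11.8, -4.2, 24.4], [0.0, -6.4, -0.0])
([14.4, -4.2, 23.0], [0.0, -6.4, -0.0])
([16.9, -4.2, 21.2], [0.0, -6.4, -0.0])
([19.1, -4.2, 19.2], [0.0, -6.4, -0.0])
([21.2, -4.2, 17.0], [0.0, -6.4, -0.0])
([22.9, -4.2, 14.5], [0.0, -6.4, -0.0])
--
([22.7, 1.7, 19.2], [0.0, -5.1, 0.0])
([24.3, 1.7, 17.2], [0.0, -5.1, 0.0])
([25.7, 1.7, 15.0], [0.0, -5.1, 0.0])
([26.9, 1.7, 12.7], [0.0, -5.1, 0.0])
([27.9, 1.7, 10.2], [0.0, -5.1, 0.0])
([28.7, 1.7, 7.7], [0.0, -5.1, 0.0])
([29.3, 1.7, 5.2], [0.0, -5.1, 0.0])
([29.6, 1.7, 2.6], [0.0, -5.1, 0.0])
([29.7, 1.7, -0.0], [0.0, -5.1, 0.0])
--
```

>>> move_arm --deltas '[{"dp": [12,-6,24],"rotation": [0,-6.4,0]},{"dp": [14,-6,23],"rotation": [0,-6.4,0]},{"dp": [17,-5,21],"rotation": [0,-6.4,0]},{"dp": [19,-4,19],"rotation": [0,-6.4,0]},{"dp": [21,-4,17],"rotation": [0,-6.4,0]}]'

```text
t: 8.18
eef_pos: [0.4435, -0.0443, 0.2282]
ee_rot: [-1.582, -0.016, 0.707]
force: [0.9, -0.1, -0.6]
width: 0.0572
```

>>> move_arm --deltas '[{"dp": [23,-3,15],"rotation": [0,-6.4,0]},{"dp": [23,0,19],"rotation": [0,-5.1,0]},{"dp": [24,0,17],"rotation": [0,-5.1,0]},{"dp": [26,0,15],"rotation": [0,-5.1,0]},{"dp": [27,0,13],"rotation": [0,-5.1,0]}]'

```text
t: 8.6
eef_pos: [0.4555, 0.1082, 0.2379]
ee_rot: [-1.594, -0.016, 1.2]
force: [-0.2, -0.9, -2.2]
width: 0.0576
```

```bash
python3 -c "
from h import *
plan([((.467,.247,.2),1.594,33)])"
```

```text
t 8.6 p [0.4555 0.1082 0.2379] rpy [-1.594 -0.016  1.2  ] F [-0.2 -0.9 -2.2] w 0.0576
([26.6, 7.8, 8.1], [0.3, -4.5, 0.1])
([27.2, 7.8, 5.9], [0.3, -4.5, 0.1])
([27.6, 7.8, 3.7], [0.3, -4.5, 0.1])
([27.8, 7.7, 1.5], [0.3, -4.5, 0.1])
([27.8, 7.6, -0.7], [0.3, -4.5, 0.1])
--
```

>>> move_arm --deltas '[{"dp": [26,7,8],"rotation": [0.3,-4.5,0.1]},{"dp": [27,7,5],"rotation": [0.3,-4.5,0.1]},{"dp": [27,7,3],"rotation": [0.3,-4.5,0.1]},{"dp": [24,7,1],"rotation": [0.3,-4.5,0.1]},{"dp": [14,7,0],"rotation": [0.3,-3,0.1]}]'

```text
t: 9.02
eef_pos: [0.4649, 0.2374, 0.2092]
ee_rot: [-1.578, -0.01, 1.592]
force: [1.2, -0.4, -1.9]
width: 0.0573
```

>>> move_arm --deltas '[{"dp": [0,0,0],"rotation": [0,0,0]}]'

```text
t: 9.1
eef_pos: [0.4645, 0.2396, 0.2083]
ee_rot: [-1.577, -0.01, 1.597]
force: [-0.2, 0.1, -2.2]
width: 0.0576
```

```bash
python3 -c "
from h import *
plan([((.467,.247,.14),1.594,25)])
d=grab('side','s7.png')
im=cv2.imread('pics/s7.png');cv2.imwrite('pics/s7c.png',cv2.resize(im[60:200,220:360],None,fx=4,fy=4,interpolation=2))"
```

```text
t 9.1 p [0.4645 0.2396 0.2083] rpy [-1.577 -0.01   1.597] F [-0.2  0.1 -2.2] w 0.0576
([2.2, 22.8, -0.8], [0.1, 0.0, 0.2])
([2.3, 22.8, -0.8], [0.1, 0.0, 0.2])
([2.4, 22.8, -0.9], [0.1, 0.0, 0.2])
--
```

View pics/s7c.png

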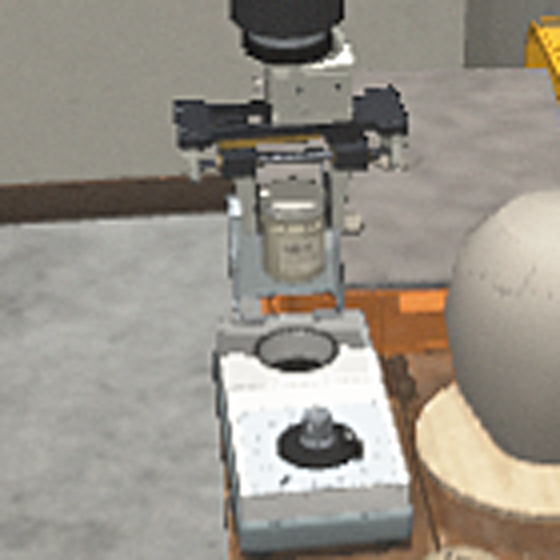

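>>> move_arm --deltas '[{"dp": [2,23,-1],"rotation": [0.1,0,0.2]},{"dp": [3,23,-1],"rotation": [0.1,0,0.2]},{"dp": [3,18,-1],"rotation": [0.1,0,0.2]},{"dp": [0,0,0],"rotation": [0,0,0]}]'

```text
t: 9.48
eef_pos: [0.4685, 0.2464, 0.1477]
ee_rot: [-1.577, -0.004, 1.588]
force: [-0.7, -0.2, -1.7]
width: 0.0576
```

```bash
python3 -c "
from h import *
plan([((.467,.247,.0885),1.594,15)])
d=grab('side','s8.png')
im=cv2.imread('pics/s8.png');cv2.imwrite('pics/s8c.png',cv2.resize(im[60:200,220:360],None,fx=4,fy=4,interpolation=2))"
```

```text
t 9.48 p [0.4685 0.2464 0.1477] rpy [-1.577 -0.004  1.588] F [-0.7 -0.2 -1.7] w 0.0576
([0.1, 14.8, 0.5], [0.1, -0.1, 0.1])
([0.1, 14.8, 0.4], [0.1, -0.1, 0.1])
([0.1, 14.8, 0.4], [0.1, -0.1, 0.1])
([0.1, 14.8, 0.4], [0.1, -0.1, 0.1])
--
```

View pics/s8c.png

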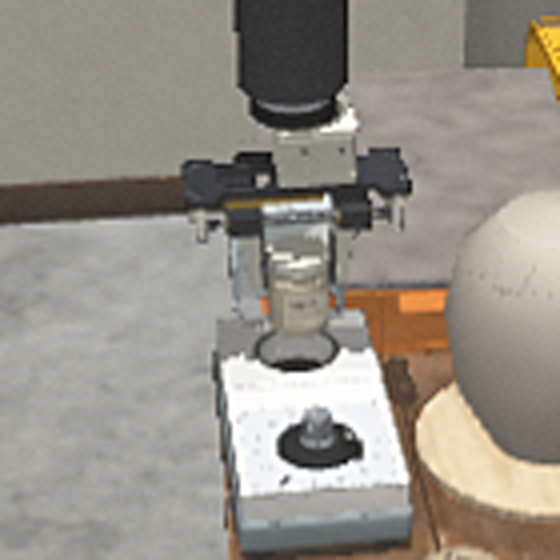

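The jar hangs centred over the well (jar at crop 300,305; well 298,350). Lower.

>>> move_arm --deltas '[{"dp": [0,15,0],"rotation": [0,0,0]},{"dp": [0,15,0],"rotation": [0,0,0]},{"dp": [0,12,0],"rotation": [0,0,0]}]'

```text
t: 9.78
eef_pos: [0.4726, 0.2474, 0.1144]
ee_rot: [-1.588, -0.012, 1.587]
force: [-17.5, 2.6, 29.5]
width: 0.0573
```

>>> move_arm --deltas '[{"dp": [0,6,0],"rotation": [0,0,0]},{"dp": [0,3,0],"rotation": [0,0,0]},{"dp": [0,1,0],"rotation": [0,0,0]}]'

```text
t: 10.03
eef_pos: [0.4735, 0.2483, 0.1126]
ee_rot: [-1.593, -0.017, 1.585]
force: [0.3, 0.1, -1.1]
width: 0.0574
```

```bash
python3 -c "
from h import *
s=state()[2];print(s)
d=grab('side','s9.png')
im=cv2.imread('pics/s9.png');cv2.imwrite('pics/s9c.png',cv2.resize(im[60:200,220:360],None,fx=4,fy=4,interpolation=2))
d=grab('top','t9.png')"
```

```text
{'t': 10.0333, 'q': array([ 0.85324622,  0.21924946, -0.47438943,  0.00610746, -0.84977913,
       -0.84331353]), 'qd': array([-0.00387147, -0.03189334,  0.0097609 ,  0.00263524, -0.00820455,
       -0.00450968]), 'joint_efforts': array([ 2.30032601e-01, -4.22117686e+01,  2.45913863e+01,  5.91287121e+00,
        5.77526854e-02,  1.42234191e-02]), 'eef_pos': array([0.47354175, 0.24826536, 0.11260598]), 'ee_rot': array([-1.59250639, -0.01731585,  1.58488604]), 'force': array([ 0.28549362,  0.05171196, -1.14580345]), 'moment': array([-0.0414955 ,  0.13788012,  0.00228331]), 'width': 0.05741227155000041}
```

View pics/s9.png

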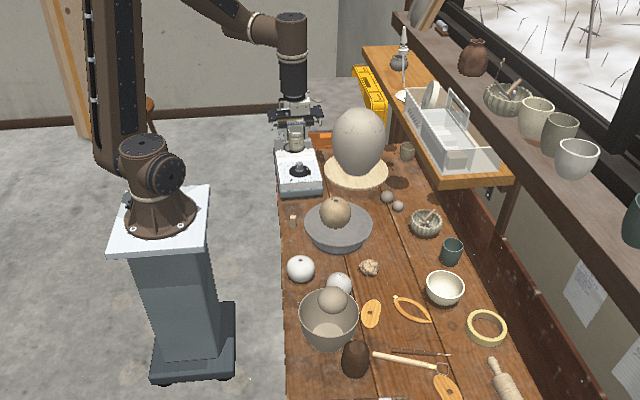

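View pics/s9c.png

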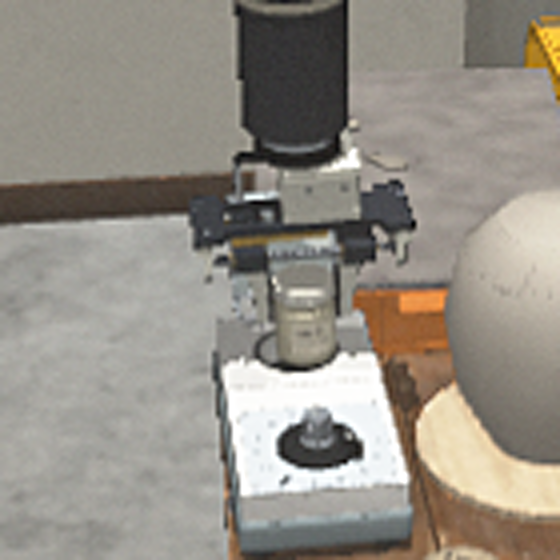

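View pics/t9.png

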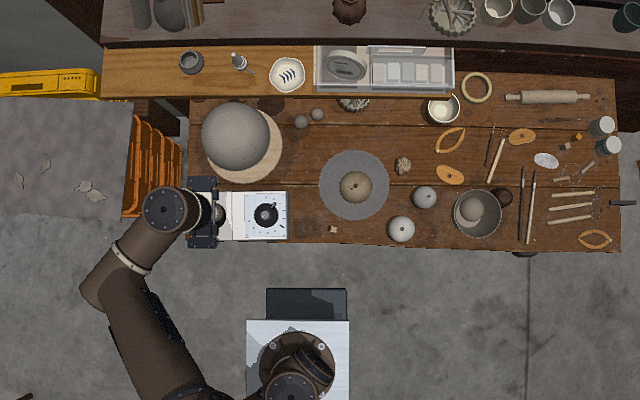

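```bash
python3 -c "
from h import *
plan([((.466,.247,.118),1.594,15)])"
```

```text
t 10.13 p [0.4738 0.2483 0.1123] rpy [-1.593 -0.017  1.585] F [-0.4  0.7 -0.8] w 0.0574
([-1.1, -5.9, 7.7], [1.3, -0.5, 1.0])
--
```

>>> move_arm --deltas '[{"dp": [-1,-6,3],"rotation": [0.7,-0.3,0.5]},{"dp": [-1,-2,6],"rotation": [0.6,-0.2,0.5]},{"dp": [0,0,0],"rotation": [0,0,0]}]'

```text
t: 10.38
eef_pos: [0.4649, 0.2451, 0.1228]
ee_rot: [-1.571, -0.001, 1.592]
force: [0.2, -0.6, -1.6]
width: 0.0573
```

```bash
python3 -c "
from h import *
plan([((.466,.247,.0885),1.594,15)])
grab('side','s10.png')
im=cv2.imread('pics/s10.png');cv2.imwrite('pics/s10c.png',cv2.resize(im[100:170,260:330],None,fx=8,fy=8,interpolation=2))"
```

```text
t 10.38 p [0.4649 0.2451 0.1228] rpy [-1.571e+00 -1.000e-03  1.592e+00] F [ 0.2 -0.6 -1.6] w 0.0573
([0.6, 11.4, -0.4], [0.0, -0.0, 0.0])
([0.6, 11.4, -0.4], [0.0, -0.0, 0.0])
([0.6, 11.4, -0.4], [0.0, -0.0, 0.0])
--
```

View pics/s10c.png

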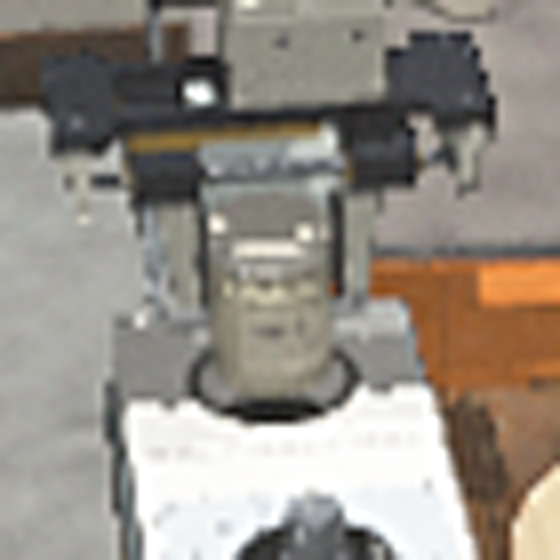

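>>> move_arm --deltas '[{"dp": [1,8,0],"rotation": [0,0,0]},{"dp": [1,8,0],"rotation": [0,0,0]}]'

```text
t: 10.6
eef_pos: [0.4665, 0.2482, 0.1077]
ee_rot: [-1.576, -0.004, 1.591]
force: [-0.6, -0.1, -2.7]
width: 0.0574
```

>>> move_arm --deltas '[{"dp": [-1,8,2],"rotation": [0.2,0,0.2]},{"dp": [0,6,2],"rotation": [0.2,0,0.2]}]'

```text
t: 10.77
eef_pos: [0.462, 0.2467, 0.0911]
ee_rot: [-1.568, 0.003, 1.591]
force: [-0.6, -0.4, -1.9]
width: 0.0577
```

>>> move_arm --deltas '[{"dp": [0,2,-2],"rotation": [0,0,0]},{"dp": [0,1,-1],"rotation": [0,0,0]}]'

```text
t: 10.93
eef_pos: [0.4636, 0.2457, 0.085]
ee_rot: [-1.564, 0.007, 1.591]
force: [0.5, -0.3, -0.5]
width: 0.0574
```

>>> move_arm --deltas '[{"dp": [0,1,-1],"rotation": [0,0,0]},{"dp": [0,1,0],"rotation": [0,0,0]}]'

```text
t: 11.1
eef_pos: [0.4642, 0.2441, 0.0834]
ee_rot: [-1.562, 0.011, 1.592]
force: [-7.6, -5.1, 22.9]
width: 0.0573
```

```bash
python3 -c "
from h import *
plan([((.466,.247,.0885),1.594,15)])
d=grab('side','s11.png')
im=cv2.imread('pics/s11.png');cv2.imwrite('pics/s11c.png',cv2.resize(im[100:170,260:330],None,fx=8,fy=8,interpolation=2))"
```

```text
t 11.1 p [0.4642 0.2441 0.0834] rpy [-1.562  0.011  1.592] F [-7.6 -5.1 22.9] w 0.0573
([2.8, -5.2, -1.8], [-0.5, -0.1, -0.6])
--
```

View pics/s11c.png

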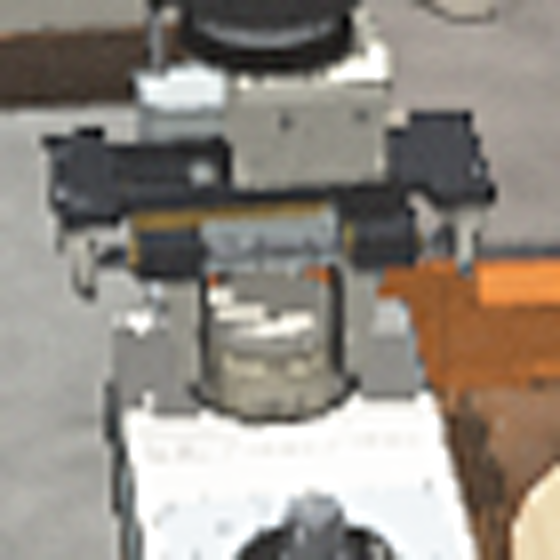

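>>> move_arm --deltas '[{"dp": [0,-0.5,0],"rotation": [0,0,0]},{"dp": [0,0,0],"rotation": [0,0,0]},{"dp": [0,0,0],"rotation": [0,0,0]}]' --jaw 40

```text
t: 11.4
eef_pos: [0.4653, 0.2447, 0.0852]
ee_rot: [-1.564, 0.01, 1.592]
force: [-0.7, -0.5, -0.6]
width: 0.0712
```

```bash
python3 -c "
from h import *
d=grab('side','s12.png')
im=cv2.imread('pics/s12.png');cv2.imwrite('pics/s12c.png',cv2.resize(im[100:170,260:330],None,fx=8,fy=8,interpolation=2))"
```

```text
(no output)
```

View pics/s12c.png

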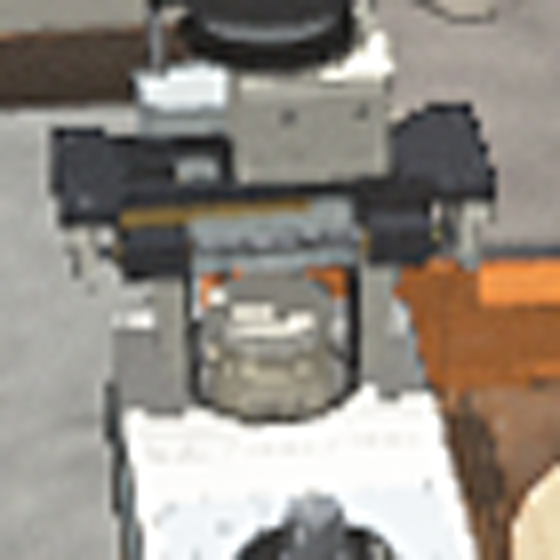

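>>> move_arm --deltas '[{"dp": [0,-15,0],"rotation": [0,0,0]},{"dp": [0,-25,0],"rotation": [0,0,0]},{"dp": [0,-30,0],"rotation": [0,0,0]},{"dp": [0,-35,0],"rotation": [0,0,0]},{"dp": [0,-35,0],"rotation": [0,0,0]}]'

```text
t: 11.87
eef_pos: [0.4631, 0.2432, 0.2217]
ee_rot: [-1.551, 0.021, 1.591]
force: [1.8, 0.5, -0.0]
width: 0.0741
```

```bash
python3 -c "
from h import *
b=sh(0,.128-.148*np.cos(2.035),.08+.148*np.sin(2.035)); print(b)
plan([(b+[0,0,.045],YAW)])
d=grab('side','s13.png')
im=cv2.imread('pics/s13.png');cv2.imwrite('pics/s13c.png',cv2.resize(im[60:200,220:360],None,fx=4,fy=4,interpolation=2))
d=grab('top','t13.png')
im=cv2.imread('pics/t13.png');cv2.imwrite('pics/t13c.png',cv2.resize(im[150:260,130:330],None,fx=4,fy=4,interpolation=2))"
```

```text
[0.46503239 0.36720983 0.2123384 ]
t 11.87 p [0.4631 0.2432 0.2217] rpy [-1.551  0.021  1.591] F [ 1.8  0.5 -0. ] w 0.0741
([8.8, -2.7, -0.3], [0.0, 6.4, -0.1])
([8.8, -2.7, 0.7], [0.0, 6.4, -0.1])
([8.7, -2.7, 1.7], [0.0, 6.4, -0.1])
([8.4, -2.7, 2.7], [0.0, 6.4, -0.1])
([8.1, -2.7, 3.6], [0.0, 6.4, -0.1])
([7.6, -2.6, 4.5], [0.0, 6.4, -0.1])
([7.1, -2.6, 5.3], [0.0, 6.4, -0.1])
([6.5, -2.6, 6.0], [0.0, 6.4, -0.1])
([5.7, -2.6, 6.7], [0.0, 6.4, -0.1])
([5.0, -2.6, 7.3], [0.0, 6.4, -0.1])
([4.1, -2.6, 7.8], [0.0, 6.4, -0.1])
([3.2, -2.6, 8.2], [0.0, 6.4, -0.1])
([2.3, -2.6, 8.6], [0.0, 6.4, -0.1])
([1.3, -2.6, 8.8], [0.0, 6.4, -0.1])
--
```

View pics/s13c.png

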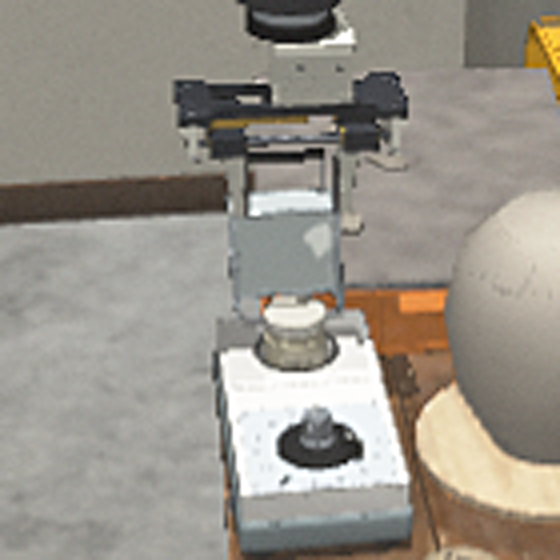

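View pics/t13c.png

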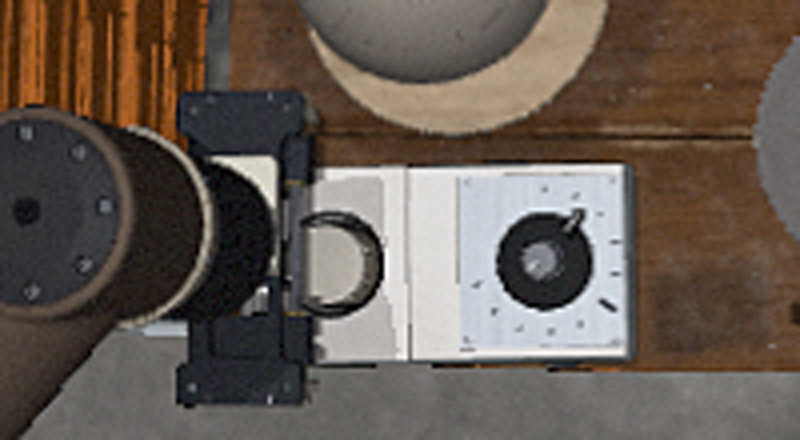

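>>> move_arm --deltas '[{"dp": [3,-15,0],"rotation": [0,6.4,0]},{"dp": [9,-12,1],"rotation": [0,6.4,0]},{"dp": [9,-6,2],"rotation": [0,6.4,0]},{"dp": [8,-3,3],"rotation": [0,6.4,0]},{"dp": [8,-2,4],"rotation": [0,6.4,0]}]' --jaw 185

```text
t: 12.38
eef_pos: [0.4665, 0.2858, 0.2676]
ee_rot: [-1.57, 0.011, 1.011]
force: [0.7, 0.4, -0.4]
width: 0.0459
```

>>> move_arm --deltas '[{"dp": [8,0,4],"rotation": [0,6.4,0]},{"dp": [7,0,5],"rotation": [0,6.4,0]},{"dp": [7,0,6],"rotation": [0,6.4,0]},{"dp": [6,0,7],"rotation": [0,6.4,0]},{"dp": [5,0,7],"rotation": [0,6.4,0]}]'

```text
t: 12.8
eef_pos: [0.4706, 0.3336, 0.2674]
ee_rot: [-1.574, 0.006, 0.424]
force: [0.1, -1.5, 0.3]
width: 0.0245
```

```bash
python3 -c "
from h import *
plan([((.467,.3672,.258),YAW)])"
```

```text
t 12.8 p [0.4706 0.3336 0.2674] rpy [-1.574  0.006  0.424] F [ 0.1 -1.5  0.3] w 0.0245
([2.7, 2.3, 8.0], [0.1, 5.7, -0.1])
([1.8, 2.3, 8.2], [0.1, 5.7, -0.1])
([1.0, 2.3, 8.4], [0.1, 5.7, -0.1])
([0.1, 2.4, 8.4], [0.1, 5.7, -0.1])
--
```

>>> move_arm --deltas '[{"dp": [2,2,8],"rotation": [0,5.7,0]},{"dp": [1,2,8],"rotation": [0,5.7,0]},{"dp": [0,3,8],"rotation": [0,5.7,0]},{"dp": [-1,3,6],"rotation": [0,5,0]},{"dp": [0,0,0],"rotation": [0,0,0]}]'

```text
t: 13.22
eef_pos: [0.4646, 0.3669, 0.2549]
ee_rot: [-1.576, 0.004, 0.013]
force: [-0.3, -0.9, 0.3]
width: 0.0239
```

```bash
python3 -c "
from h import *
plan([((.467,.3672,.1935),YAW,20)])
d=grab('side','s14.png')
im=cv2.imread('pics/s14.png');cv2.imwrite('pics/s14c.png',cv2.resize(im[60:160,240:340],None,fx=6,fy=6,interpolation=2))"
```

```text
t 13.22 p [0.4646 0.3669 0.2549] rpy [-1.576  0.004  0.013] F [-0.3 -0.9  0.3] w 0.0239
([0.7, 15.3, 0.1], [0.1, -0.1, -0.1])
([0.7, 15.3, 0.1], [0.1, -0.1, -0.1])
([0.6, 15.3, 0.1], [0.1, -0.1, -0.1])
([0.6, 15.4, 0.1], [0.1, -0.1, -0.1])
--
```

View pics/s14c.png

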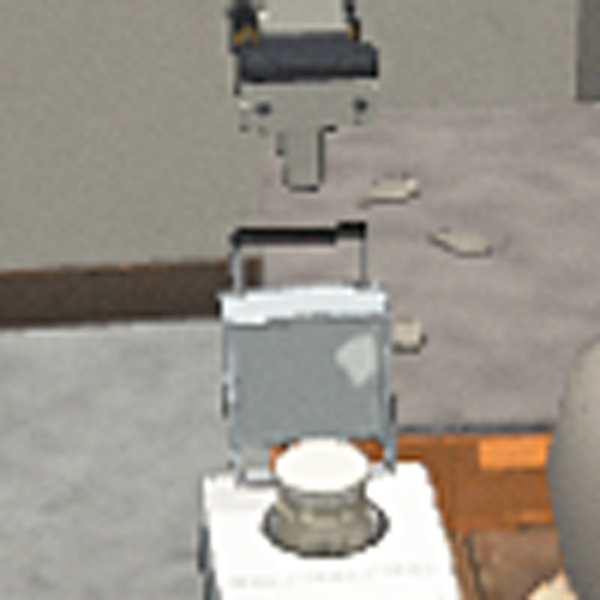

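>>> move_arm --deltas '[{"dp": [1,15,0],"rotation": [0,0,0]},{"dp": [1,16,0],"rotation": [0,0,0]},{"dp": [0,16,0],"rotation": [0,0,0]},{"dp": [0,14,0],"rotation": [0,0,0]},{"dp": [0,0,0],"rotation": [0,0,0]}]'

```text
t: 13.68
eef_pos: [0.4681, 0.3658, 0.1938]
ee_rot: [-1.573, 0.001, 0.036]
force: [-0.3, -0.7, 0.7]
width: 0.0241
```

>>> move_arm --deltas '[{"dp": [0,0,0],"rotation": [0,0,0]},{"dp": [0,0,0],"rotation": [0,0,0]},{"dp": [0,0,0],"rotation": [0,0,0]}]' --jaw 255 --squeeze 15

```text
t: 13.93
eef_pos: [0.4687, 0.3658, 0.1953]
ee_rot: [-1.572, 0.0, 0.041]
force: [-1.5, -0.4, -4.9]
width: 0.0103
```

```bash
python3 -c "
from h import *
bar2()"
```

```text
a 2.024 guard 1.709 bar z 0.2131 above tip mm 17.8 [-1.5 -0.4 -4.9] p [0.4687 0.3658 0.1953] [-0.   -0.    0.   -0.01 -0.01  0.01] w 0.01027786847806031
```

>>> move_arm --deltas '[{"dp": [0,-8,-18],"rotation": [0,0,0]},{"dp": [0,-4,-18],"rotation": [0,0,0]}]'

```text
t: 14.1
eef_pos: [0.4695, 0.3321, 0.2074]
ee_rot: [-1.57, 0.001, 0.045]
force: [-4.0, 3.5, 3.4]
width: 0.0103
```

```bash
python3 -c "
from h import *
bar2()"
```

```text
a 1.783 guard 1.468 bar z 0.2247 above tip mm 17.3 [-4.   3.5  3.4] p [0.4695 0.3321 0.2074] [-0.23 -0.22 -0.18 -0.02 -0.02  0.25] w 0.01027573441047382
```

>>> move_arm --deltas '[{"dp": [0,-2,-18],"rotation": [0,0,0]},{"dp": [0,1,-19],"rotation": [0,0,0]}]'

```text
t: 14.27
eef_pos: [0.4707, 0.2949, 0.2109]
ee_rot: [-1.566, -0.0, 0.047]
force: [-3.0, 3.1, 0.5]
width: 0.0106
```

```bash
python3 -c "
from h import *
bar2()"
```

```text
a 1.529 guard 1.214 bar z 0.2279 above tip mm 17.0 [-3.   3.1  0.5] p [0.4707 0.2949 0.2109] [-0.29 -0.21 -0.26 -0.01  0.08  0.3 ] w 0.01060588637459488
```

>>> move_arm --deltas '[{"dp": [0,3,-18],"rotation": [0,0,0]},{"dp": [0,6,-18],"rotation": [0,0,0]}]'

```text
t: 14.43
eef_pos: [0.472, 0.2573, 0.2046]
ee_rot: [-1.561, -0.003, 0.048]
force: [-2.8, 1.7, 0.9]
width: 0.0105
```

```bash
python3 -c "
from h import *
bar2()"
```

```text
a 1.271 guard 0.956 bar z 0.2214 above tip mm 16.8 [-2.8  1.7  0.9] p [0.472  0.2573 0.2046] [-0.31 -0.13 -0.31 -0.01  0.21  0.32] w 0.010535441288893258
```

>>> move_arm --deltas '[{"dp": [-1,8,-17],"rotation": [-0.2,0,0]},{"dp": [-1,11,-17],"rotation": [-0.2,0,0]}]'

```text
t: 14.6
eef_pos: [0.4729, 0.2218, 0.1886]
ee_rot: [-1.563, -0.008, 0.048]
force: [0.3, 3.1, -1.3]
width: 0.0099
```

```bash
python3 -c "
from h import *
bar2()"
```

```text
a 1.006 guard 0.691 bar z 0.205 above tip mm 16.5 [ 0.3  3.1 -1.3] p [0.4729 0.2218 0.1886] [-0.28 -0.06 -0.38  0.03  0.35  0.27] w 0.009927600558309843
```

>>> move_arm --deltas '[{"dp": [-1,13,-14],"rotation": [-0.2,0,0]},{"dp": [-1,15,-14],"rotation": [-0.2,0,0.3]}]'

```text
t: 14.77
eef_pos: [0.4737, 0.1919, 0.1633]
ee_rot: [-1.565, -0.009, 0.048]
force: [-1.4, 6.8, -4.1]
width: 0.0104
```

```bash
python3 -c "
from h import *
bar2()"
```

```text
a 0.742 guard 0.427 bar z 0.18 above tip mm 16.7 [-1.4  6.8 -4.1] p [0.4737 0.1919 0.1633] [-0.28  0.09 -0.32 -0.03  0.39  0.3 ] w 0.010407269746802542
```

>>> move_arm --deltas '[{"dp": [-1,16,-10],"rotation": [-0.2,0,0]},{"dp": [-1,17,-9],"rotation": [-0.2,0,0.3]}]'

```text
t: 14.93
eef_pos: [0.4742, 0.1706, 0.1325]
ee_rot: [-1.568, -0.01, 0.048]
force: [-2.0, 6.9, -1.6]
width: 0.0101
```

```bash
python3 -c "
from h import *
bar2();barang()"
```

```text
a 0.493 guard 0.178 bar z 0.15 above tip mm 17.5 [-2.   6.9 -1.6] p [0.4742 0.1706 0.1325] [-0.19  0.18 -0.28 -0.02  0.45  0.2 ] w 0.010080078725960359
bar angle 0.5017184423120822 r 0.14872642847156195 guard 0.18671844231208218
```

>>> move_arm --deltas '[{"dp": [-1,12,-3],"rotation": [0,0,0.2]},{"dp": [-1,8,-2],"rotation": [0,0,0.2]},{"dp": [-1,3,0],"rotation": [0,0,0]}]'

```text
t: 15.18
eef_pos: [0.4742, 0.1616, 0.1108]
ee_rot: [-1.567, -0.009, 0.047]
force: [2.4, -1.0, 2.0]
width: 0.0105
```

```bash
python3 -c "
from h import *
bar2();barang()"
```

```text
a 0.343 guard 0.028 bar z 0.1298 above tip mm 19.0 [ 2.4 -1.   2. ] p [0.4742 0.1616 0.1108] [ 0.    0.   -0.06  0.02  0.09 -0.02] w 0.01046172575553595
bar angle 0.3431514477560595 r 0.1480508358458851 guard 0.02815144775605949
```

Press down a bit to feel the stop.

>>> move_arm --deltas '[{"dp": [0,3,0],"rotation": [0,0,0]},{"dp": [0,3,0],"rotation": [0,0,0]}]'

```text
t: 15.35
eef_pos: [0.4753, 0.1613, 0.108]
ee_rot: [-1.566, -0.013, 0.048]
force: [-7.3, -0.2, 20.4]
width: 0.0107
```

>>> move_arm --deltas '[{"dp": [0,2,0],"rotation": [0,0,0]},{"dp": [0,2,0],"rotation": [0,0,0]}]'

```text
t: 15.52
eef_pos: [0.4755, 0.1613, 0.1079]
ee_rot: [-1.566, -0.015, 0.049]
force: [-7.3, -0.9, 16.0]
width: 0.0103
```

>>> move_arm --deltas '[{"dp": [0,0,0],"rotation": [0,0,0]},{"dp": [0,0,0],"rotation": [0,0,0]},{"dp": [0,0,0],"rotation": [0,0,0]}]' --jaw 185

```text
t: 15.77
eef_pos: [0.4754, 0.1617, 0.1105]
ee_rot: [-1.564, -0.017, 0.05]
force: [-0.4, -0.2, 0.5]
width: 0.0224
```

>>> move_arm --deltas '[{"dp": [0,-15,0],"rotation": [0,0,0]},{"dp": [0,-25,0],"rotation": [0,0,0]},{"dp": [0,-35,0],"rotation": [0,0,0]},{"dp": [0,-35,-10],"rotation": [0,0,0]},{"dp": [0,-25,-35],"rotation": [0,0,0]}]'

```text
t: 16.18
eef_pos: [0.4723, 0.117, 0.2436]
ee_rot: [-1.571, -0.006, 0.054]
force: [1.8, -0.5, 0.6]
width: 0.0243
```

>>> move_arm --deltas '[{"dp": [0,-10,-35],"rotation": [0,0,0]},{"dp": [0,0,-37],"rotation": [0,0,0]},{"dp": [0,0,-37],"rotation": [0,0,0]},{"dp": [0,0,-37],"rotation": [0,0,0]},{"dp": [0,0,-30],"rotation": [0,0,0]}]'

```text
t: 16.6
eef_pos: [0.4846, -0.063, 0.2633]
ee_rot: [-1.567, -0.02, 0.063]
force: [1.3, 0.6, -0.4]
width: 0.0237
```

Run:
```python
from h import *
d=grab('top','t15.png');P=world(d);X,Y,Z=P[...,0],P[...,1],P[...,2]
print(state()[2]['eef_pos'])
m=(X>.42)&(X<.52)&(Y>.15)&(Y<.34)&(Z>.11)
for y in (.15,.16,.21,.22,.24,.26,.28,.29,.3):
    k=m&(Y>y)&(Y<y+.01)
    if k.sum(): print(y,k.sum(),np.round(np.median(Z[k]),4))
im=cv2.imread('pics/t15.png');cv2.imwrite('pics/t15c.png',cv2.resize(im[170:250,170:300],None,fx=6,fy=6,interpolation=2))
# lever: points in ring area above ring
a=sh(0,-.084,0); dx=X-a[0]; dy=Y-a[1]; r=np.hypot(dx,dy)
k=(r>.026)&(r<.05)&(Z>.088)&(Z<.11)
print(k.sum(), np.mean(np.arctan2(-dy[k],dx[k]))+YAW, r[k].mean(), np.median(Z[k]), np.std(np.arctan2(-dy[k],dx[k])))
k=(r<.016)&(Z>.1); print('knob',X[k].mean()-a[0],Y[k].mean()-a[1],np.median(Z[k]))
np.save('t15.npy',P)
```

```text
[ 0.48450964 -0.06638033  0.26318283]
0.15 135 0.6821
0.16 125 0.6822
0.21 9 0.1353
0.22 12 0.1353
0.24 19 0.1341
0.26 27 0.1342
0.28 35 0.1346
0.29 36 0.1352
0.3 16 0.1339
0 nan nan nan nan
knob -0.0019796025360071523 -0.0002525332994153806 0.6768068239568904
  return _methods._mean(a, axis=axis, dtype=dtype,
  ret = ret.dtype.type(ret / rcount)
<stdin>:12: RuntimeWarning: Mean of empty slice.
  ret = _var(a, axis=axis, dtype=dtype, out=out, ddof=ddof,
  arrmean = um.true_divide(arrmean, div, out=arrmean,
  ret = ret.dtype.type(ret / rcount)
```

View pics/t15c.png

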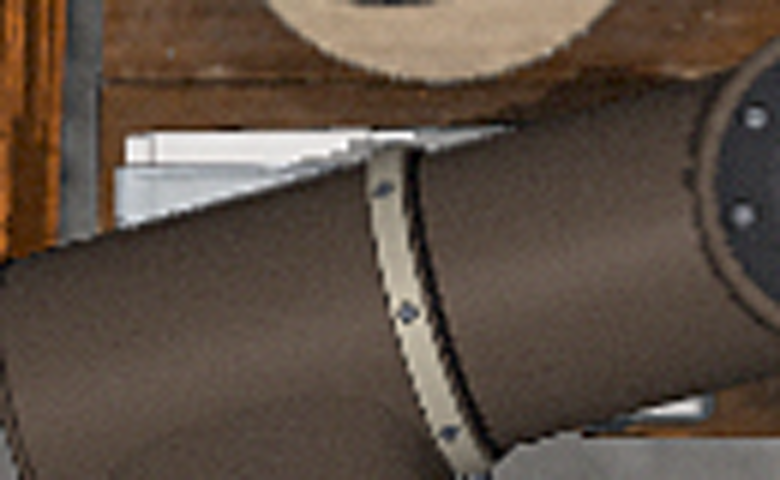

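Run:
```python
from h import *
d=arm.grab_frame('side')
for f in('top0.npy','t4.npy'):
    P=np.load(f);X,Y,Z=P[...,0],P[...,1],P[...,2]
    a=sh(0,-.084,0); dx=X-a[0]; dy=Y-a[1]; r=np.hypot(dx,dy)
    k=(r<.016)&(Z>.1)&(Z<.13); print('knob off',X[k].mean()-a[0],Y[k].mean()-a[1],np.median(Z[k]))
    k=(r>.024)&(r<.052)&(Z>.088)&(Z<.11); t=np.arctan2(-dy[k],dx[k])+YAW
    print(k.sum(),'lever',np.median(t),t.mean(),'r',r[k].mean(),r[k].max(),np.median(Z[k]), X[k].mean(),Y[k].mean())
# gray/white lever pixels in t4 image
im=cv2.imread('pics/t4.png')
cv2.imwrite('pics/dial4.png',cv2.resize(im[195:240,240:295],None,fx=12,fy=12,interpolation=2))
im=d['pixels'][:,:,::-1]
cv2.imwrite('pics/s15.png',im)
cv2.imwrite('pics/s15c.png',cv2.resize(im[110:210,250:350],None,fx=6,fy=6,interpolation=2))
```

```text
knob off -0.0009320526809771801 -0.0005928071597433998 0.10969087284816403
29 lever 0.6956500163248668 0.5744964458944947 r 0.03325975625196349 0.04491938140892968 0.09659178243248201 0.4943398077739828 0.0744994755882385
knob off -0.0009872994541710867 -0.0003236561479155048 0.11087467545517748
27 lever 0.7073766845140377 0.4357506909700491 r 0.03366394130294139 0.04490341639505148 0.09687701712453389 0.49448610656141195 0.07189260988151801
```

View pics/dial4.png

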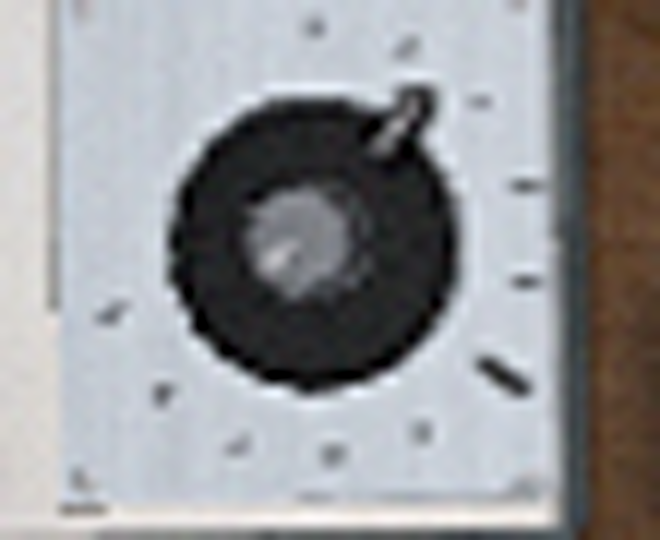

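View pics/s15c.png

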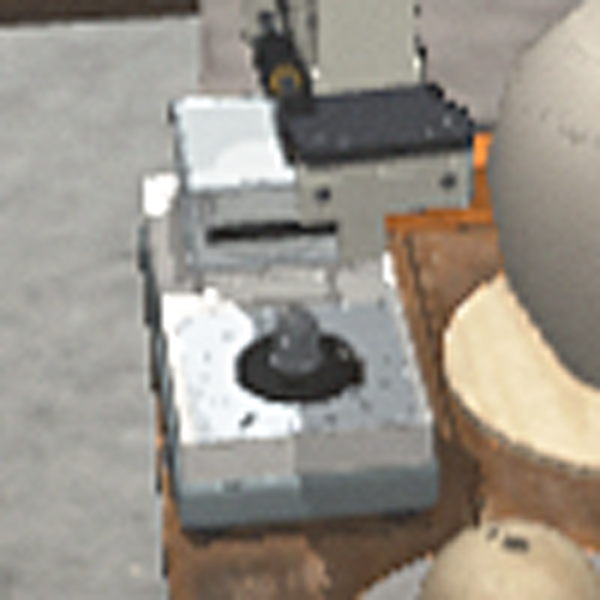

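Run:
```python
from h import *
P=np.load('t4.npy');X,Y,Z=P[...,0],P[...,1],P[...,2]
m=(X>.5)&(X<.65)&(Z>.12)
for y in np.arange(0,.3,.04):
    k=m&(Y>y)&(Y<y+.04); print(round(y,2),X[k].min() if k.any() else None)
a=sh(0,-.084,0); dx=X-a[0]; dy=Y-a[1]; r=np.hypot(dx,dy)
k=(r>.03)&(r<.052)&(Z>.09)&(Z<.11)&(dx>0.01); t=np.arctan2(-dy[k],dx[k])+YAW; print(np.sort(t).round(2),r[k].round(3))
d=arm.grab_frame('top')
im=cv2.imread('pics/t4.png')
big=cv2.resize(im[195:240,240:295],None,fx=12,fy=12,interpolation=2)
for phi,col in((.62,(0,0,255)),(.70,(0,255,0)),(.78,(255,0,0)),(2.2,(0,255,255))):
    z=.099 if phi<2 else .075
    rr=(.024,.046) if phi<2 else (.046,.062)
    pts=[sh(q*np.cos(phi),-.084-q*np.sin(phi),z) for q in rr]
    q=(proj(d,pts)-[240,195]+.5)*12
    cv2.line(big,tuple(q[0].astype(int)),tuple(q[1].astype(int)),col,1)
cv2.imwrite('pics/dial4o.png',big)
phi=.7
print('target',sh(.039*np.cos(phi),-.084-.039*np.sin(phi),.088))
plan([((.485,.04,.21),np.pi+YAW-.7-.4,33)])
print(state()[2]['q'])
```

```text
0.0 None
0.04 None
0.08 0.6075071354469875
0.12 0.5930803060478922
0.16 0.5920661422655746
0.2 0.5971296198636086
0.24 0.5008713958347206
0.28 0.5000020154668094
[0.64 0.64 0.65 0.68 0.68 0.68 0.71 0.72 0.72 0.75 0.77 0.77 0.78 0.83
 0.86] [0.043 0.045 0.041 0.043 0.045 0.037 0.039 0.041 0.033 0.035 0.037 0.03
 0.032 0.03  0.032]
target [0.5018306  0.06459038 0.088     ]
t 16.75 p [ 0.4846 -0.0629  0.2627] rpy [-1.567 -0.019  0.059] F [-0.6  0.7  0.1] w 0.024
([0.3, 3.0, 5.7], [0.1, -6.4, 0.1])
([0.9, 3.0, 5.6], [0.1, -6.4, 0.1])
([1.6, 3.0, 5.5], [0.1, -6.4, 0.1])
([2.2, 3.0, 5.3], [0.1, -6.4, 0.1])
([2.7, 3.0, 5.0], [0.1, -6.4, 0.1])
([3.3, 3.0, 4.7], [0.1, -6.4, 0.1])
([3.8, 3.0, 4.3], [0.1, -6.4, 0.1])
([4.2, 3.0, 3.8], [0.1, -6.4, 0.1])
([4.6, 3.0, 3.3], [0.1, -6.4, 0.1])
([5.0, 3.0, 2.8], [0.1, -6.4, 0.1])
([5.3, 3.0, 2.2], [0.1, -6.4, 0.1])
([5.5, 3.0, 1.6], [0.1, -6.4, 0.1])
([5.6, 3.0, 1.0], [0.1, -6.4, 0.1])
([5.7, 3.0, 0.4], [0.1, -6.4, 0.1])
([5.7, 3.0, -0.3], [0.1, -6.4, 0.1])
([5.6, 2.9, -0.9], [0.1, -6.4, 0.1])
([5.5, 2.9, -1.5], [0.1, -6.4, 0.1])
([5.3, 2.9, -2.2], [0.1, -6.4, 0.1])
--
[ 2.74749376e-01  1.13041895e-02 -3.40693495e-01  7.43825151e-04
 -1.19933508e+00 -1.78678180e+00]
```

View pics/dial4o.png

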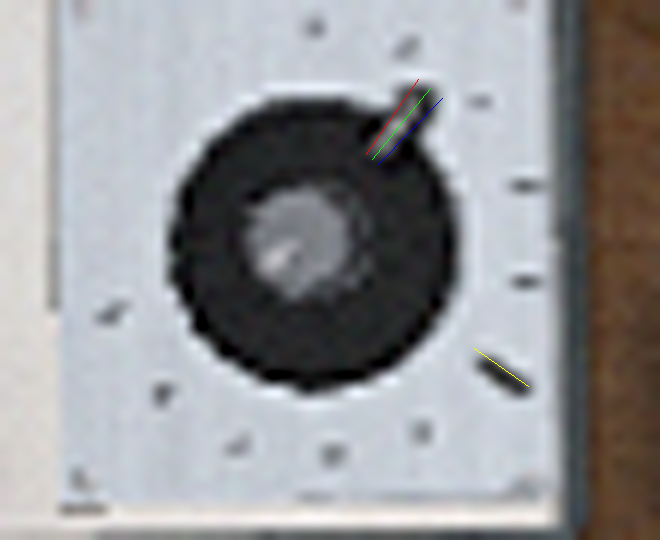

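>>> move_arm --deltas '[{"dp": [0,3,6],"rotation": [0,-7,0]},{"dp": [1,3,6],"rotation": [0,-7,0]},{"dp": [1,3,6],"rotation": [0,-7,0]},{"dp": [2,3,5],"rotation": [0,-7,0]},{"dp": [3,3,5],"rotation": [0,-7,0]}]'

```text
t: 17.17
eef_pos: [0.4829, -0.0312, 0.2474]
ee_rot: [-1.579, -0.018, 0.682]
force: [1.2, 0.7, -0.2]
width: 0.0243
```

>>> move_arm --deltas '[{"dp": [3,3,5],"rotation": [0,-7,0]},{"dp": [4,3,4],"rotation": [0,-7,0]},{"dp": [4,3,4],"rotation": [0,-7,0]},{"dp": [5,3,3],"rotation": [0,-7,0]},{"dp": [5,3,3],"rotation": [0,-7,0]}]'

```text
t: 17.58
eef_pos: [0.4794, 0.0041, 0.2312]
ee_rot: [-1.586, -0.01, 1.307]
force: [0.4, 0.5, 0.0]
width: 0.0239
```

>>> move_arm --deltas '[{"dp": [5,3,2],"rotation": [0,-7,0]},{"dp": [5,3,2],"rotation": [0,-7,0]},{"dp": [6,3,1],"rotation": [0,-7,0]},{"dp": [6,3,0],"rotation": [0,-7,0]},{"dp": [6,3,0],"rotation": [0,-7,0]}]'

```text
t: 18.0
eef_pos: [0.4734, 0.0392, 0.215]
ee_rot: [-1.588, 0.0, 1.932]
force: [-0.0, -0.3, 0.0]
width: 0.0241
```

```bash
python3 -c "
from h import *
plan([((.5011,.0649,.16),2.9,33)]);print(state()[2]['q'])"
```

```text
t 18.0 p [0.4734 0.0392 0.215 ] rpy [-1.588  0.     1.932] F [-0.  -0.3  0. ] w 0.0241
([1.6, 6.2, -3.8], [0.1, -6.2, -0.1])
([1.2, 6.2, -3.9], [0.1, -6.2, -0.1])
([0.7, 6.2, -4.1], [0.1, -6.2, -0.1])
([0.3, 6.2, -4.1], [0.1, -6.2, -0.1])
([-0.2, 6.2, -4.1], [0.1, -6.2, -0.1])
([-0.6, 6.1, -4.1], [0.1, -6.2, -0.1])
([-1.1, 6.1, -4.0], [0.1, -6.2, -0.1])
([-1.5, 6.1, -3.9], [0.1, -6.2, -0.1])
([-1.9, 6.1, -3.7], [0.1, -6.2, -0.1])
--
[ 0.50041864  0.0217244  -0.44298011  0.00291943 -1.08921912 -0.1404251 ]
```

>>> move_arm --deltas '[{"dp": [2,4,-4],"rotation": [0.2,-6.2,0]},{"dp": [1,4,-4],"rotation": [0.2,-6.2,0]},{"dp": [1,5,-4],"rotation": [0.2,-6.2,0]},{"dp": [0,6,-4],"rotation": [0.2,-6.2,0]},{"dp": [0,6,-4],"rotation": [0,-6.2,0]}]'

```text
t: 18.42
eef_pos: [0.4872, 0.0606, 0.1897]
ee_rot: [-1.573, 0.004, 2.51]
force: [-0.1, -0.2, -0.3]
width: 0.0239
```

>>> move_arm --deltas '[{"dp": [-1,6,-4],"rotation": [0,-6.2,0]},{"dp": [-1,6,-4],"rotation": [0,-6.2,0]},{"dp": [-2,6,-4],"rotation": [0,-6.2,0]},{"dp": [-2,6,-3],"rotation": [0,-5,0]},{"dp": [0,0,0],"rotation": [0,0,0]}]'

```text
t: 18.83
eef_pos: [0.4984, 0.0776, 0.163]
ee_rot: [-1.569, 0.002, 2.956]
force: [0.5, 0.5, -0.6]
width: 0.0239
```

```bash
python3 -c "
from h import *
plan([((.5011,.0649,.125),2.9,15)]);print(state()[2]['q'])
d=grab('side','s16.png')
im=cv2.imread('pics/s16.png');cv2.imwrite('pics/s16c.png',cv2.resize(im[110:210,250:350],None,fx=6,fy=6,interpolation=2))
d=grab('top','t16.png')
im=cv2.imread('pics/t16.png');cv2.imwrite('pics/t16c.png',cv2.resize(im[150:260,150:330],None,fx=4,fy=4,interpolation=2))"
```

```text
t 18.83 p [0.4984 0.0776 0.163 ] rpy [-1.569e+00  2.000e-03  2.956e+00] F [ 0.5  0.5 -0.6] w 0.0239
([-1.6, 12.7, 4.0], [-0.0, 1.1, -0.0])
([-1.7, 12.7, 4.0], [-0.0, 1.1, -0.0])
([-1.8, 12.7, 3.9], [-0.0, 1.1, -0.0])
--
[ 0.54655841  0.13030262 -0.45141561  0.00293392 -0.98830027  0.83669984]
```

View pics/s16c.png

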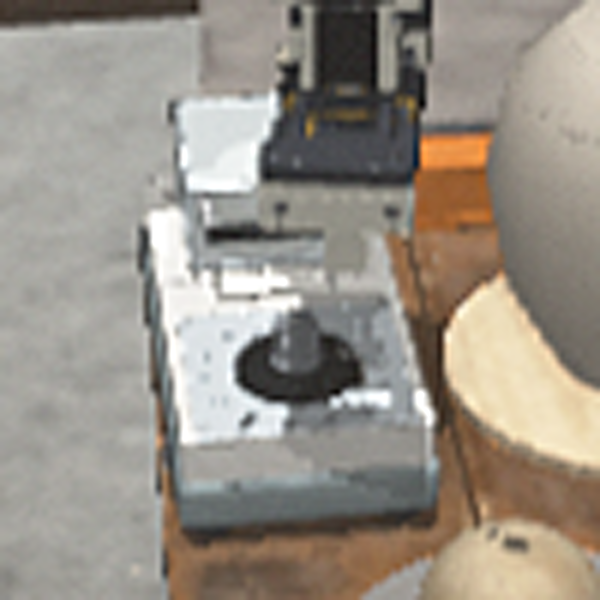

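View pics/t16c.png

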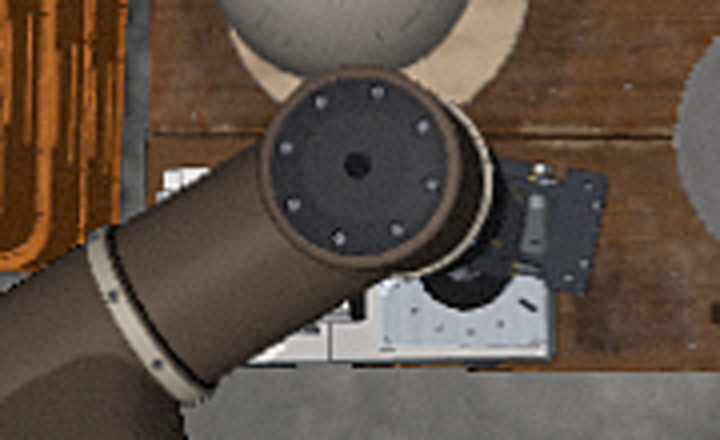

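>>> move_arm --deltas '[{"dp": [-2,12,5],"rotation": [0,1,0]},{"dp": [-2,12,5],"rotation": [0,1,0]},{"dp": [-2,10,4],"rotation": [0,0.5,0]},{"dp": [0,0,0],"rotation": [0,0,0]}]'

```text
t: 19.27
eef_pos: [0.5022, 0.0637, 0.1314]
ee_rot: [-1.573, 0.007, 2.894]
force: [-0.9, 0.1, 0.7]
width: 0.0241
```

```bash
python3 -c "
from h import *
plan([((.503,.063,.09),2.9,12)])
d=grab('side','s17.png')
im=cv2.imread('pics/s17.png');cv2.imwrite('pics/s17c.png',cv2.resize(im[135:195,270:330],None,fx=10,fy=10,interpolation=2))"
```

```text
t 19.27 p [0.5022 0.0637 0.1314] rpy [-1.573  0.007  2.894] F [-0.9  0.1  0.7] w 0.0241
([-0.2, 10.4, 0.1], [0.0, -0.1, -0.1])
([-0.2, 10.4, 0.1], [0.0, -0.1, -0.1])
([-0.2, 10.4, 0.1], [0.0, -0.1, -0.1])
([-0.2, 10.4, 0.1], [0.0, -0.1, -0.1])
--
```

View pics/s17c.png

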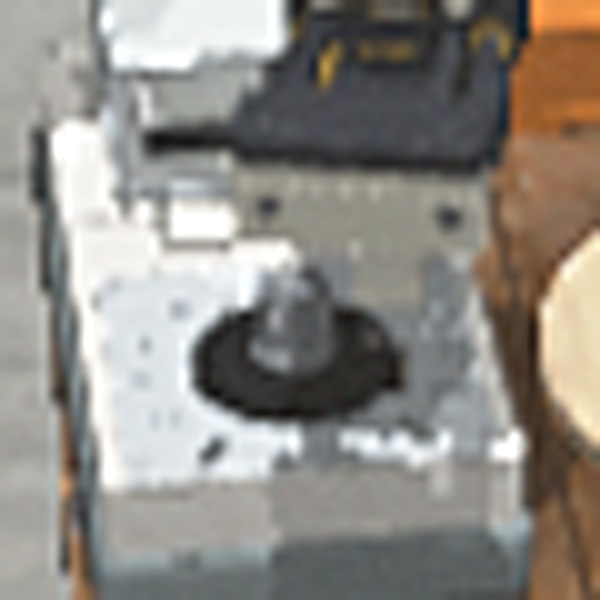

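>>> move_arm --deltas '[{"dp": [0,10,0],"rotation": [0,0,0]},{"dp": [0,10,0],"rotation": [0,0,0]},{"dp": [1,9,0],"rotation": [0,0,0]}]'

```text
t: 19.57
eef_pos: [0.5042, 0.0653, 0.1049]
ee_rot: [-1.577, 0.013, 2.894]
force: [0.5, -0.2, 0.6]
width: 0.0238
```

```bash
python3 -c "
from h import *
plan([((.503,.063,.09),2.9,12)])
d=grab('side','s18.png')
im=cv2.imread('pics/s18.png');cv2.imwrite('pics/s18c.png',cv2.resize(im[135:195,270:330],None,fx=10,fy=10,interpolation=2))"
```

```text
t 19.57 p [0.5042 0.0653 0.1049] rpy [-1.577  0.013  2.894] F [ 0.5 -0.2  0.6] w 0.0238
([0.4, 7.4, 1.3], [0.2, -0.2, -0.4])
([0.3, 7.4, 1.3], [0.2, -0.2, -0.4])
--
```

View pics/s18c.png

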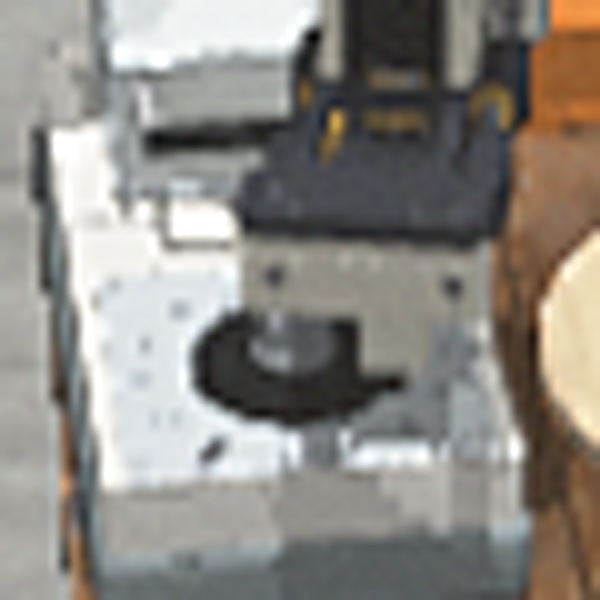

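>>> move_arm --deltas '[{"dp": [1,7,1],"rotation": [0.2,0,-0.3]},{"dp": [0,6,1],"rotation": [0.2,0,-0.3]},{"dp": [0,1,0],"rotation": [0,0,0]}]'

```text
t: 19.87
eef_pos: [0.5006, 0.0631, 0.0867]
ee_rot: [-1.567, -0.003, 2.894]
force: [0.6, -0.3, 0.1]
width: 0.0237
```

```bash
cat >> h.py <<'E'
AX=np.array([.4702,.0887])
def rp(phi,r,z): return np.array([AX[0]+r*np.cos(phi-YAW),AX[1]-r*np.sin(phi-YAW),z])
def where():
    p,R,s=state(); v=p[:2]-AX; print('phi',np.arctan2(-v[1],v[0])+YAW,'r',np.hypot(*v),'phi from yaw',np.pi+YAW-s['ee_rot'][2])
E
python3 -c "
from h import *
where()
plan([(rp(.9,.041,.0895),2.6,9),(rp(1.2,.040,.0895),1.965,9)])"
```

```text
phi 0.7232399867079579 r 0.03972012053632182 phi from yaw 0.2709576783710781
t 19.87 p [0.5006 0.0631 0.0867] rpy [-1.567 -0.003  2.894] F [ 0.6 -0.3  0.1] w 0.0237
([0.9, -0.9, 2.3], [-0.1, 5.6, 0.0])
([0.6, -0.9, 2.3], [-0.1, 5.6, 0.0])
([0.4, -0.9, 2.4], [-0.1, 5.6, 0.0])
--
([1.1, 0.0, 1.7], [0.0, 6.1, -0.0])
([0.9, 0.0, 1.8], [0.0, 6.1, -0.0])
([0.7, 0.0, 1.9], [0.0, 6.1, -0.0])
([0.5, 0.0, 2.0], [0.0, 6.1, -0.0])
([0.3, 0.0, 2.0], [0.0, 6.1, -0.0])
([0.1, 0.0, 2.0], [0.0, 6.1, -0.0])
--
```

>>> move_arm --deltas '[{"dp": [0,-1,2.5],"rotation": [0,5.6,0]},{"dp": [0,-1,2.5],"rotation": [0,5.6,0]},{"dp": [0,-1,2.5],"rotation": [0,5.6,0]}]'

```text
t: 20.12
eef_pos: [0.4982, 0.0564, 0.0883]
ee_rot: [-1.564, -0.003, 2.593]
force: [-0.6, 2.4, -0.6]
width: 0.0238
```

```bash
python3 -c "
from h import *
where()
plan([(rp(1.2,.040,.088),1.965,9)])
d=grab('side','s19.png')
im=cv2.imread('pics/s19.png');cv2.imwrite('pics/s19c.png',cv2.resize(im[135:195,270:330],None,fx=10,fy=10,interpolation=2))"
```

```text
phi 0.8795961287365721 r 0.04270628331995346 phi from yaw 0.5713195715796835
t 20.12 p [0.4982 0.0564 0.0883] rpy [-1.564 -0.003  2.593] F [-0.6  2.4 -0.6] w 0.0238
([1.4, 0.1, 1.8], [-0.1, 6.0, 0.0])
([1.2, 0.1, 1.9], [-0.1, 6.0, 0.0])
([1.0, 0.1, 2.0], [-0.1, 6.0, 0.0])
([0.8, 0.1, 2.1], [-0.1, 6.0, 0.0])
([0.6, 0.1, 2.2], [-0.1, 6.0, 0.0])
([0.3, 0.1, 2.2], [-0.1, 6.0, 0.0])
--
```

View pics/s19c.png

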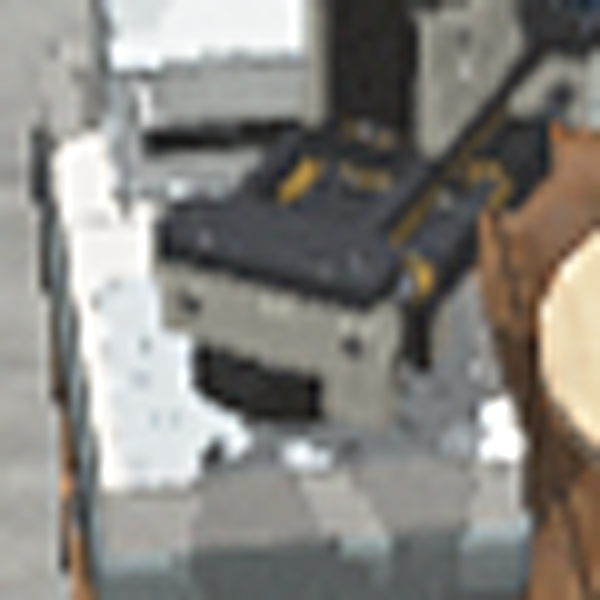

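>>> move_arm --deltas '[{"dp": [1,0,2],"rotation": [0,6,0]},{"dp": [1,0,2],"rotation": [0,6,0]},{"dp": [1,0,2.5],"rotation": [0,6,0]}]'

```text
t: 20.42
eef_pos: [0.4931, 0.054, 0.0888]
ee_rot: [-1.567, -0.0, 2.269]
force: [0.5, 1.7, -0.2]
width: 0.0245
```

```bash
python3 -c "
from h import *
where()
plan([(rp(1.25,.040,.088),1.915,9)])"
```

```text
phi 1.0106919434918527 r 0.04161139793900237 phi from yaw 0.8958922585127822
t 20.42 p [0.4931 0.054  0.0888] rpy [-1.567 -0.     2.269] F [ 0.5  1.7 -0.2] w 0.0245
([1.0, 0.2, 2.3], [-0.1, 5.1, -0.0])
([0.8, 0.2, 2.4], [-0.1, 5.1, -0.0])
([0.5, 0.2, 2.4], [-0.1, 5.1, -0.0])
([0.3, 0.2, 2.4], [-0.1, 5.1, -0.0])
--
```

>>> move_arm --deltas '[{"dp": [1,0,2.6],"rotation": [0,5.2,0]},{"dp": [1,0,2.6],"rotation": [0,5.2,0]},{"dp": [0.5,0,2.6],"rotation": [0,5.2,0]},{"dp": [0.5,0,2.6],"rotation": [0,5,0]}]'

```text
t: 20.75
eef_pos: [0.4848, 0.0521, 0.0893]
ee_rot: [-1.571, 0.001, 1.901]
force: [1.1, 0.9, -1.3]
width: 0.0242
```

```bash
python3 -c "
from h import *
where()
plan([(rp(1.35,.040,.088),np.pi+YAW-1.35,9)])"
```

```text
phi 1.213122761282926 r 0.03937074014835922 phi from yaw 1.26403267704487
t 20.75 p [0.4848 0.0521 0.0893] rpy [-1.571e+00  1.000e-03  1.901e+00] F [ 1.1  0.9 -1.3] w 0.0242
([-0.5, 1.3, 5.4], [0.0, 4.9, -0.1])
--
```

>>> move_arm --deltas '[{"dp": [-0.5,0,1],"rotation": [0,-1.5,0]},{"dp": [0,0,0],"rotation": [0,0,0]},{"dp": [0,0,0],"rotation": [0,0,0]},{"dp": [0,0,0],"rotation": [0,0,0]}]' --jaw 255 --squeeze 8

```text
t: 21.08
eef_pos: [0.4854, 0.0516, 0.0899]
ee_rot: [-1.573, 0.002, 1.94]
force: [-1.3, -0.6, 0.1]
width: 0.0068
```

```bash
python3 -c "
from h import *
where()
n=11
p=np.pi+YAW
plan([(rp(1.2+i*.1,.040,.0885),p-1.2-.1*i,9) for i in range(1,11)])
d=grab('side','s20.png')
im=cv2.imread('pics/s20.png');cv2.imwrite('pics/s20c.png',cv2.resize(im[135:195,270:330],None,fx=10,fy=10,interpolation=2))"
```

```text
phi 1.2059699108048907 r 0.04011528001895062 phi from yaw 1.2247438083535367
t 21.08 p [0.4854 0.0516 0.0899] rpy [-1.573  0.002  1.94 ] F [-1.3 -0.6  0.1] w 0.0068
([0.2, 1.4, 3.8], [0.1, 4.3, -0.1])
--
([0.2, 0.0, 4.0], [0.0, 5.7, 0.0])
--
([0.2, 0.0, 4.0], [0.0, 5.7, 0.0])
--
([0.2, 0.0, 4.0], [-0.0, 5.7, 0.0])
--
([0.2, 0.0, 4.0], [0.0, 5.7, -0.0])
--
([0.2, 0.0, 4.0], [0.0, 5.7, 0.0])
--
([0.2, 0.0, 4.0], [0.0, 5.7, 0.0])
--
([0.2, 0.0, 4.0], [0.0, 5.7, 0.0])
--
([0.2, 0.0, 4.0], [-0.0, 5.7, -0.0])
--
([0.2, 0.0, 4.0], [0.0, 5.7, 0.0])
--
```

View pics/s20c.png

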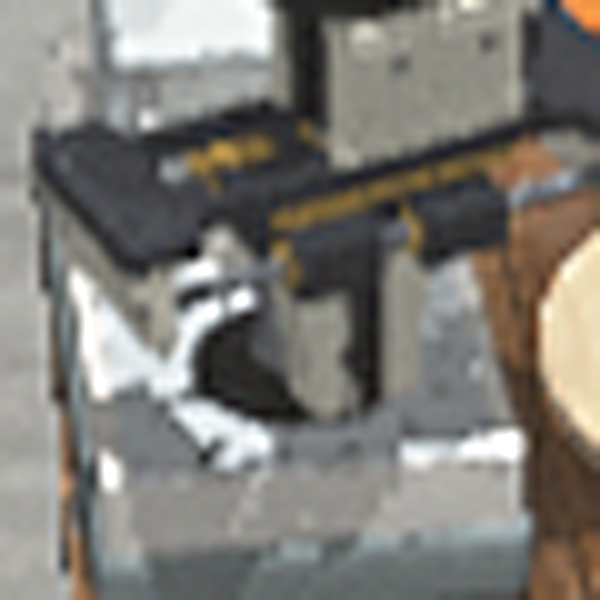

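>>> move_arm --deltas '[{"dp": [0.2,0,4],"rotation": [0,5.5,0]},{"dp": [0.2,0,4],"rotation": [0,5.7,0]},{"dp": [0.2,0,4],"rotation": [0,5.7,0]}]'

```text
t: 21.38
eef_pos: [0.4738, 0.0486, 0.0898]
ee_rot: [-1.573, 0.002, 1.642]
force: [0.4, 0.6, 1.3]
width: 0.0072
```

```bash
python3 -c "
from h import *
where()
plan([(rp(1.7,.040,.0885),np.pi+YAW-1.7,9)])"
```

```text
phi 1.5036075129893713 r 0.040254637568394154 phi from yaw 1.522329547817198
t 21.38 p [0.4738 0.0486 0.0898] rpy [-1.573  0.002  1.642] F [0.4 0.6 1.3] w 0.0072
([0.4, 0.7, 3.9], [0.1, 5.1, -0.1])
([0.1, 0.7, 3.9], [0.1, 5.1, -0.1])
--
```

Excellent tracking. Continue.

>>> move_arm --deltas '[{"dp": [0.2,0,4],"rotation": [0,5.7,0]},{"dp": [0.2,0,4],"rotation": [0,5.7,0]},{"dp": [0.2,0,4],"rotation": [0,5.7,0]}]'

```text
t: 21.63
eef_pos: [0.461, 0.0492, 0.0898]
ee_rot: [-1.572, 0.002, 1.333]
force: [-0.9, 0.6, 1.4]
width: 0.007
```

```bash
python3 -c "
from h import *
where()
plan([(rp(2.2,.040,.0885),np.pi+YAW-2.2,9)])"
```

```text
phi 1.8222315697695695 r 0.040576977964293645 phi from yaw 1.8312739640979157
t 21.63 p [0.461  0.0492 0.0898] rpy [-1.572  0.002  1.333] F [-0.9  0.6  1.4] w 0.007
([0.8, 0.3, 3.7], [0.0, 5.3, -0.0])
([0.5, 0.3, 3.8], [0.0, 5.3, -0.0])
([0.1, 0.3, 3.8], [0.0, 5.3, -0.0])
([-0.2, 0.3, 3.8], [0.0, 5.3, -0.0])
--
```

>>> move_arm --deltas '[{"dp": [0.4,0,3.8],"rotation": [0,5.3,0]},{"dp": [0.4,0,3.8],"rotation": [0,5.3,0]},{"dp": [0.2,0,3.5],"rotation": [0,5,0]},{"dp": [0,0,1],"rotation": [0,1.5,0]},{"dp": [0,0,0],"rotation": [0,0,0]}]'

```text
t: 22.05
eef_pos: [0.4482, 0.0542, 0.0899]
ee_rot: [-1.572, 0.003, 1.021]
force: [0.3, 0.6, -1.2]
width: 0.0072
```

```bash
python3 -c "
from h import *
where()
plan([(rp(2.2,.040,.0885),np.pi+YAW-2.2,9)])"
```

```text
phi 2.161456272603007 r 0.04095991806752206 phi from yaw 2.1436114202709486
t 22.05 p [0.4482 0.0542 0.0899] rpy [-1.572  0.003  1.021] F [ 0.3  0.6 -1.2] w 0.0072
([1.0, 1.4, 1.5], [0.1, 3.2, -0.2])
--
```

>>> move_arm --deltas '[{"dp": [0.5,0,1.4],"rotation": [0,2.2,0]},{"dp": [0,0,0.4],"rotation": [0,0.8,0]},{"dp": [0,0,0],"rotation": [0,0,0]}]'

```text
t: 22.3
eef_pos: [0.4465, 0.0552, 0.0899]
ee_rot: [-1.571, 0.004, 0.973]
force: [0.4, 0.3, 0.8]
width: 0.0067
```

```bash
python3 -c "
from h import *
where()
plan([(rp(2.2,.040,.0885),np.pi+YAW-2.2,9)])
d=grab('side','s21.png')
im=cv2.imread('pics/s21.png');cv2.imwrite('pics/s21c.png',cv2.resize(im[135:195,270:330],None,fx=10,fy=10,interpolation=2))"
```

```text
phi 2.2101223816392572 r 0.041044070845346656 phi from yaw 2.191443374527075
t 22.3 p [0.4465 0.0552 0.0899] rpy [-1.571  0.004  0.973] F [0.4 0.3 0.8] w 0.0067
([1.0, 1.4, -0.4], [0.0, 0.5, -0.2])
--
```

View pics/s21c.png

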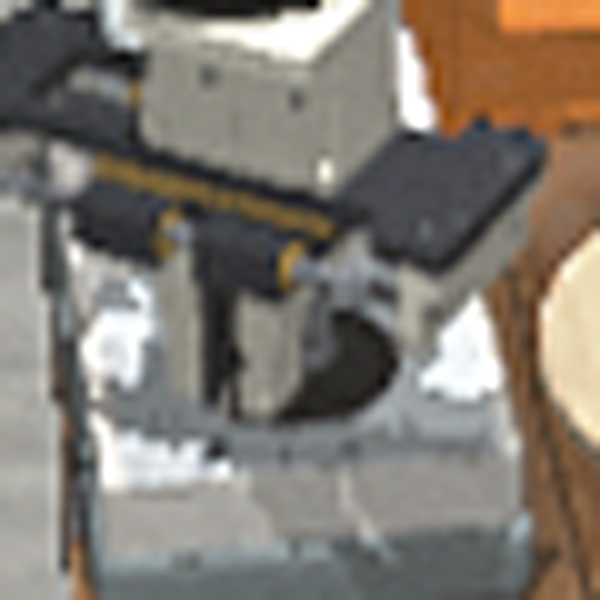

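>>> move_arm --deltas '[{"dp": [0,0,0],"rotation": [0,0,0]},{"dp": [0,0,0],"rotation": [0,0,0]},{"dp": [0,0,0],"rotation": [0,0,0]}]' --jaw 190

```text
t: 22.6
eef_pos: [0.4463, 0.055, 0.0896]
ee_rot: [-1.571, 0.005, 0.977]
force: [-0.6, -0.2, -0.5]
width: 0.0199
```

>>> move_arm --deltas '[{"dp": [0,-10,0],"rotation": [0,0,0]},{"dp": [0,-20,0],"rotation": [0,0,0]},{"dp": [0,-30,0],"rotation": [0,0,0]},{"dp": [0,-30,0],"rotation": [0,0,0]},{"dp": [0,-30,0],"rotation": [0,0,0]}]'

```text
t: 23.02
eef_pos: [0.4419, 0.0529, 0.2069]
ee_rot: [-1.562, 0.019, 0.978]
force: [0.3, 1.4, -0.3]
width: 0.0223
```

```bash
python3 -c "
from h import *
plan([((.43,-.15,.25),.5)])"
```

```text
t 23.02 p [0.4419 0.0529 0.2069] rpy [-1.562  0.019  0.978] F [ 0.3  1.4 -0.3] w 0.0223
([-29.3, -6.8, -17.2], [-0.0, 4.6, -0.2])
([-27.8, -6.9, -19.5], [-0.0, 4.6, -0.2])
([-26.2, -6.9, -21.6], [-0.0, 4.6, -0.2])
([-24.3, -7.0, -23.6], [-0.0, 4.6, -0.2])
([-22.3, -7.1, -25.5], [-0.0, 4.6, -0.2])
([-20.2, -7.1, -27.2], [-0.0, 4.6, -0.2])
--
```

>>> move_arm --deltas '[{"dp": [-29,-7,-17],"rotation": [0,4.6,0]},{"dp": [-28,-7,-19],"rotation": [0,4.6,0]},{"dp": [-26,-7,-22],"rotation": [0,4.6,0]},{"dp": [-24,-7,-24],"rotation": [0,4.6,0]},{"dp": [-19,-7,-29],"rotation": [0,4.6,0]}]'

```text
t: 23.43
eef_pos: [0.44, -0.1163, 0.2525]
ee_rot: [-1.574, 0.008, 0.577]
force: [0.5, 0.0, 0.4]
width: 0.0226
```

>>> move_arm --deltas '[{"dp": [-16,-3,-32],"rotation": [0,2,0]},{"dp": [-16,0,-33],"rotation": [0,0,0]},{"dp": [-16,0,-33],"rotation": [0,0,0]},{"dp": [-16,0,-33],"rotation": [0,0,0]},{"dp": [-16,0,-33],"rotation": [0,0,0]}]'

```text
t: 23.85
eef_pos: [0.4559, -0.3072, 0.2603]
ee_rot: [-1.577, 0.003, 0.538]
force: [1.1, 0.6, 0.0]
width: 0.0225
```

>>> move_arm --deltas '[{"dp": [-16,0,-33],"rotation": [0,0,0]},{"dp": [-16,0,-33],"rotation": [0,0,0]},{"dp": [-16,0,-33],"rotation": [0,0,0]},{"dp": [-10,0,-20],"rotation": [0,0,0]},{"dp": [0,0,0],"rotation": [0,0,0]}]'

```text
t: 24.27
eef_pos: [0.465, -0.4525, 0.2582]
ee_rot: [-1.575, 0.005, 0.536]
force: [-0.9, 0.4, -0.9]
width: 0.022
```

Run:
```python
from h import *
d=grab('top','t22.png')
P=world(d);X,Y,Z=P[...,0],P[...,1],P[...,2]
dx=X-AX[0]; dy=Y-AX[1]; r=np.hypot(dx,dy)
k=(r>.024)&(r<.052)&(Z>.089)&(Z<.11); t=np.arctan2(-dy[k],dx[k])+YAW; print(np.sort(t).round(2))
im=cv2.imread('pics/t22.png')
big=cv2.resize(im[195:240,240:295],None,fx=12,fy=12,interpolation=2)
cv2.imwrite('pics/dial22.png',big)
cv2.imwrite('pics/t22c.png',cv2.resize(im[150:260,160:300],None,fx=5,fy=5,interpolation=2))
for y in (.16,.21,.22,.24,.26,.28,.29,.3):
    k=(X>.42)&(X<.52)&(Z>.11)&(Z<.2)&(Y>y)&(Y<y+.01)
    if k.sum(): print(y,k.sum(),np.round(np.median(Z[k]),4))
d=grab('side','s22.png')
im=cv2.imread('pics/s22.png')
cv2.imwrite('pics/s22c.png',cv2.resize(im[130:200,260:330],None,fx=8,fy=8,interpolation=2))
```

```text
[0.37 0.9  2.05 2.08 2.1  2.1  2.11 2.12 2.14 2.14 2.15 2.16 2.17 2.19
 2.19 2.21 2.21 2.22 2.24 2.25 2.27 2.28 2.64]
0.16 69 0.129
0.21 119 0.1349
0.22 117 0.1361
0.24 117 0.1354
0.26 115 0.1354
0.28 119 0.135
0.29 121 0.1351
0.3 50 0.1335
```

View pics/dial22.png

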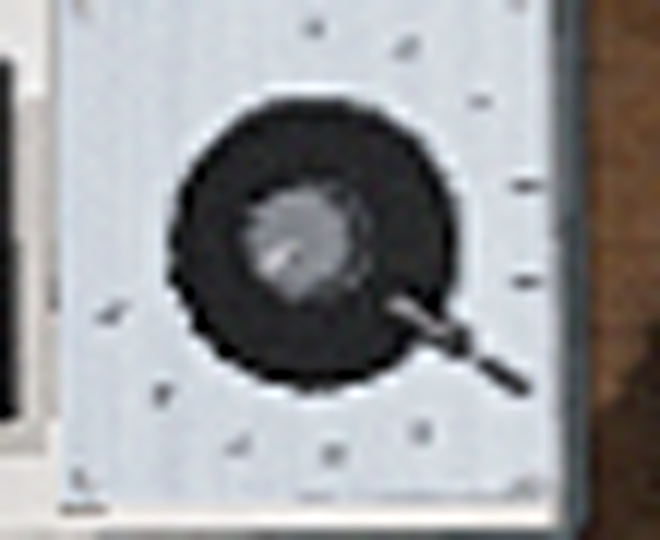

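View pics/s22c.png

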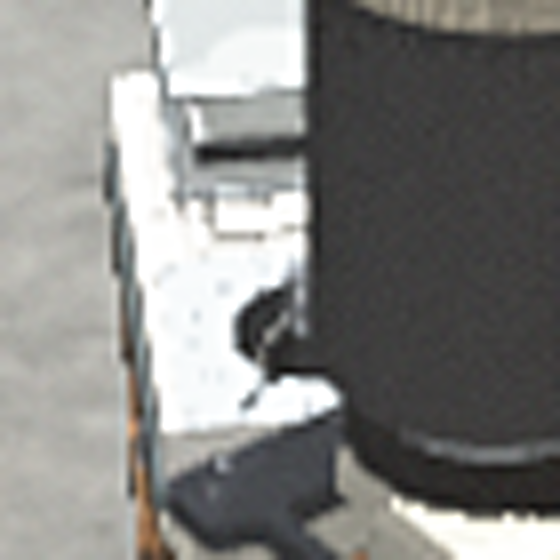

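View pics/t22.png

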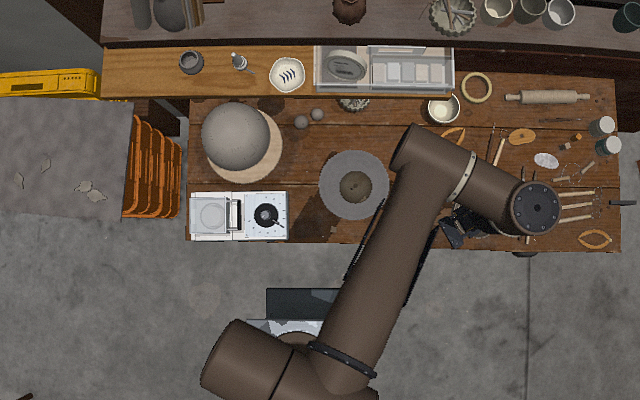

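Run:
```python
from h import *
d=arm.grab_frame('top')
im=cv2.imread('pics/t22.png')
big=cv2.resize(im[205:235,255:290],None,fx=20,fy=20,interpolation=2)
for ax in (AX,):
  for phi,col in((2.12,(0,0,255)),(2.2,(0,255,0)),(2.28,(255,0,0))):
    def pp(q,z): return [ax[0]+q*np.cos(phi-YAW),ax[1]-q*np.sin(phi-YAW),z]
    for pts in ([pp(.024,.099),pp(.046,.099)],[pp(.047,.075),pp(.064,.075)]):
        q=(proj(d,pts)-[255,205]+.5)*20
        cv2.line(big,tuple(q[0].astype(int)),tuple(q[1].astype(int)),col,1)
  for z,rr in((.082,.036),(.111,.0125)):
    c=(proj(d,[[ax[0]+rr*np.cos(a),ax[1]+rr*np.sin(a),z] for a in np.linspace(0,6.28,60)])-[255,205]+.5)*20
    cv2.polylines(big,[c.astype(int)],True,(0,255,255),1)
cv2.imwrite('pics/fit.png',big)
```

```text
(no output)
```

View pics/fit.png

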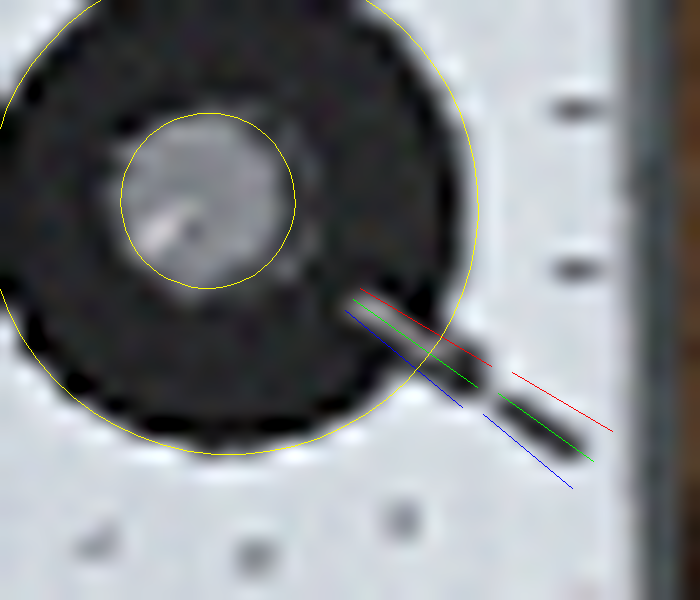

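Run:
```python
from h import *
a=cv2.imread('pics/top0.png')[200:232,250:288].astype(int);b=cv2.imread('pics/t22.png')[200:232,250:288].astype(int)
k=(slice(8,22),slice(9,22)); print('knob area diff',np.abs(a-b)[k].mean())
print(cv2.imread('pics/t22.png')[225:234,328:338].max(-1).max())
s=arm.get_state(); print(s['force'],s['qd'].round(3)); arm.job_done()
```

```text
knob area diff 3.998168498168498
118
[ 1.34200348 -0.39526    -0.72445898] [ 0.025 -0.028 -0.01   0.001 -0.001 -0.004]
the job is handed in; nothing more can be done
```

The job is handed in at about 24 s of the 69 s allowed. The jar stands in the seat, the guard is closed, and the run-time lever points at the long mark.

- **Guard and jar:** I opened the guard by its bar to about 1.71 rad. The jar touched the rim of the well once at about 30 N, so I raised it, re-centred it and lowered it in. A picture after release showed it upright in the well.
- **Closing:** I pressed the guard down until it stopped, at about 16–20 N on the bar. Its top then measured level at 135 mm, where a closed guard's top should be about 134 mm.
- **Time ring:** I turned it clockwise by the lever only. The arm's own reading put it at 2.19–2.21 rad. The last top picture reads slightly less, about 2.16–2.18, and shows the lever in line with the long mark. I left that disagreement of about 0.02–0.05 rad uncorrected.
- **Speed knob:** The fingers stayed clear of it, and its pointer looks the same in the before and after pictures.
- **Other things on the table:** I moved nothing else on purpose. The wooden stamp was in the arm's shadow in the last picture, so its position was last confirmed in an earlier one, with the jar at the well.

The arm was stopped clear of everything when I handed in.

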